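# Fish the follower weight out of a slanted lid dispenser with the pull hook

### The arm

A 7-joint arm with a two-finger parallel gripper is mounted at the origin on the work surface. World frame = base frame: x ahead of the robot, y to its left, z up, the work surface at z = 0. Lengths are in m, angles in rad, forces in N, time in s.
With the tool pointing down it reaches from about 0.4 to 0.85 m from the base axis. Payload 10.4 kg.
Tool frame: the origin (TCP) lies midway between the tips of the shut fingers; the grasp point (between the pads) lies 19 mm behind it; z points along the fingers, y is the direction in which the jaws open and shut (so a half turn about z gives the same grasp; the last joint's range is limited). The gripper opens to 85 mm and grips with 20 to 120 N. Pads are 22 mm wide; open, the fingers measure 114 mm over their backs; the gripper's body (76 mm by 85 mm) begins 54 mm behind the grasp point. The pads swing forward as they close: fully open they stand 13 mm farther back than shut.
Start: joints at [-1.275, 0.332, -0.065, 1.46, 0.022, 1.35, -0.088], TCP at [0.196, 0.594, 0.194] pointing down, gripper open.
Joint ranges: [-2.6, 2.6], [-0.5, 2.12], [-1.47, 1.34], [0.16, 2.42], [-1.27, 4.41], [0.06, 2.06], [-2.6, 2.6]. Speed limits (rad/s): [2.22, 2.22, 2.79, 2.79, 3.14, 3.14, 3.14].

### API

Orientations are given as a unit quaternion [x, y, z, w].
In Python, from workcell import manip, viewer gives the robot as it stands.
- The arm moves only by the tool move_arm, never from a script. Its argument "deltas" is a list of rows, each a list of 7 numbers: the shift along the tool's x, y, z in m, then the turn, a rotation vector about the tool's x, y, z in degrees, then the opening, from -1 (shut) to 1 (fully open). In form: [[dx, dy, dz, wx, wy, wz, gripper], ...]. A call has 1 to 10 rows; each row shifts and turns the commanded pose from where the row before left it, along the tool's axes as they then stand; what a row does not reach is not made up. A row lasts 1/8 s, in which the tool goes at most 62.5 mm and 10.7 degrees, less where a joint would pass 70% of its speed; a pose out of reach is approached as far as the arm can. A call with a gripper value outside its range is refused whole. The fingers move at their own pace and stop on an object; "force" is the grip in N (left out, the last holds). Time passes only in rows, so rows that do not move let the fingers close. It gives the time, the measured TCP pose, the force and the opening at its end, in the units of the state.
- manip.get_obs(): the state, without advancing time (a new reading comes with each control period).
- viewer.camera(name): name is "scene" or "top"; returns (picture, depth): 480x640x3 uint8, red, green, blue; 480x640 float32, m along the optical axis (not along the pixel's ray), 0 where there is no reading.
- viewer.calibration(name): a dict with "fx", "fy", "cx", "cy" (pixels), "R" (3x3) and "t" (3): a world point X has camera coordinates R X + t. Camera axes: x right, y down, z forward; pixel columns grow to the right and rows downward; lengths in m; the calibration is good to about 2 mm. A picture is of the moment at which its call begins. calibration takes no time and is no camera call.
- manip.hand_in(): hands the job in, once; it reports no verdict.
The state is a dict: "clock": time; "joint_pos": joint angles; "joint_velocities": joint speeds; "tau": joint torques, N m; "position": TCP position; "ee_rot": TCP orientation; "ft_force": force on the tool from outside, world axes, zero at the start; "torque": the same for the moment, N m; "grip_width": opening from 0.0 (shut) to 1.0 (fully open).
Only numpy, scipy, OpenCV 4.12 (cv2) and the standard library are available. Lean on these libraries where they do the work, as an engineer would, in place of code of your own. Each camera call takes 0.05 s, during which the arm holds its last target.

### The job

The follower weight lies at the bottom of the empty slanted lid dispenser, too deep to reach by hand, and has to come out before new lids can be loaded. Take the long hook from the tool rack, draw the weight out of the dispenser by its loop without touching the weight with the fingers, and set it down upright in the free end of the shallow tray without dropping it. Then hang the hook back in its slot on the rack, and leave the paddle, the stack of lids and the portion cups where they are.

Things in the scene. Friction and masses are not known exactly. Their poses are not given: they have to be found in the camera images.
- dispenser: Fixed steel lid dispenser: a base plate (200 x 120 x 10 mm) carrying the slanted chute. Origin on the table under the base, x is level; the chute's mouth looks up and towards -x of this frame (towards the robot at yaw 0). Top edge of the mouth at 218 mm height.
- chute: The dispenser's rectangular tube, leaning 26 degrees from vertical. Origin: centre of its inner floor, 45 mm above the table; z along the tube out of the mouth, y level across it, x square to both, up towards the high wall. Inside 84 mm (x) by 72 mm (y), 170 mm deep (mouth at z = 170 mm); walls 4 mm. The high (+x) wall has a full-length sight slot 48 mm wide in its middle.
- weight: Follower weight, loose, about 0.2 kg: square metal plate 62 x 62 x 16 mm with an upright loop of 6 mm wire on top. Origin at the centre of its underside, z towards the loop. Starts lying on the chute's floor against the low (-x) wall, axes along the chute's. Loop legs at y = -22 and +22 mm, cross bar along y, its axis 54 mm above the underside (35 mm clear under it).
- loop (a point): Middle of the cross bar of the weight's loop (on its axis).
- rack: Fixed tool rack: base 130 x 200 mm, a 12 mm post at each rear corner (x = 48, y = -94 and 94 mm), and on top, at 180 mm height, a 6 mm shelf 200 mm wide with two slots for hanging tools, each 16 mm wide, 45 mm long, open towards -x of the rack (towards the robot at yaw 0). Nothing but the tools stands above the shelf. Origin on the table under the middle of the base.
- slot_left (a point): Seat in the slot at +y of the rack: on the slot's middle line, at the shelf's upper face, 15 mm short of the slot's inner end and 30 mm in from its open front.
- slot_right (a point): The same in the slot at -y of the rack, 120 mm from slot_left.
- hook: Pull hook, loose, 0.16 kg, hanging upright in a rack slot. Origin on the rod axis at the underside of its 30 x 30 x 5 mm collar, which rests on the rack's shelf; z up. Above the collar a black handle, 20 x 20 mm, faces square to x and y, reaches to z = 80 mm; below, a steel rod 7 mm thick runs down to z = -150 mm and bends to -x into an open hook. In the rack its -x points out of the slot.
- hook_bend (a point): Middle of the hook's bottom bar, on its axis. In the hook's frame that axis is at z = -146.5 mm and runs from the rod (x = 0) to the lip at x = -18 mm; all is 7 mm thick. The lip stands up to z = -131 mm; the gap between rod and lip is 11 mm.
- paddle: Stirring paddle hanging in the other slot: same handle, collar and rod, but a flat blade 42 x 55 x 3 mm at its lower end. To be left alone.
- tray: Fixed shallow metal tray, outside 170 mm (x) by 260 mm (y), rim 20 mm high, walls 4 mm, inner floor 4 mm above the table. Origin on the table under its middle.
- tray_spot (a point): Middle of the free end of the tray, away from the lids, on the inner floor (tray frame y = -55 mm).
- lids: Stack of white lids, 72 mm across and 32 mm high, standing in the other end of the tray (tray frame about y = +80 mm). Origin at the centre of its underside. To be left alone.
- cup1: White portion cup, 68 mm across, 36 mm high, loose on the table. Origin at the centre of its underside. To be left alone.
- cup2: A second portion cup like cup1. To be left alone.
Things that resemble listed ones, but are neither listed nor needed, are in the scene too. Leave any yellow look-alike of the hook alone.

How it is judged:
On the way, in this order (a step that is already met when the one before it is completed fails the run):
1. the hook has been lifted out of the rack by the gripper (contact force between the fingers and hook above 1 N and distance of hook from where it was at the start of the episode above 0.06 m), for 0.1 s.
2. inside the chute, the weight is being drawn up by the hook in its loop (contact force between hook and weight above 0.2 N and z of weight in the frame of chute between 0.03 and 0.16 m and distance between hook_bend and loop below 0.025 m), for 0.1 s.
3. the weight hangs from the hook, clear of the dispenser (contact force between hook and weight above 0.2 N and distance between hook_bend and loop below 0.025 m and contact force between weight and dispenser below 0.05 N and horizontal distance between weight and chute above 0.12 m and height (world z) of weight above 0.04 m), for 0.2 s.
4. the weight stands upright in the free end of the tray, off the hook (x of weight in the frame of tray between -0.06 and 0.06 m and y of weight in the frame of tray between -0.11 and 0.005 m and angle between weight's own z axis and vertical below 0.1 rad and z of weight in the frame of tray below 0.008 m and contact force between hook and weight below 0.05 N and linear speed of weight below 0.02 m/s), for 0.2 s.
At the end, for the whole second after the job is handed in: The weight stands upright (within 6 degrees) and still on the tray's floor, its centre in the half away from the lids; the hook hangs upright (within 7 degrees) and still in its rack slot, origin within 25 mm of the seat; paddle within 15 mm, lids and cups within 30 mm of their starts (x of weight in the frame of tray between -0.06 and 0.06 m and y of weight in the frame of tray between -0.11 and 0.005 m and angle between weight's own z axis and vertical below 0.1 rad and z of weight in the frame of tray below 0.008 m and linear speed of weight below 0.02 m/s and (distance between hook and slot_left below 0.025 m or distance between hook and slot_right below 0.025 m) and angle between hook's own z axis and vertical below 0.12 rad and linear speed of hook below 0.05 m/s and distance of paddle from where it was at the start of the episode below 0.015 m and distance of each of lids, cup1, cup2 from where it was at the start of the episode below 0.03 m); the robot touches nothing.
It fails at once if the fingers touch the weight (contact force between the fingers and weight above 0.5 N).
It fails at once if the weight is dropped (falls faster than 0.9 m/s, a free fall of some 4 cm) (linear speed of weight above 0.9 m/s).
It fails at once if the paddle is knocked out of its place (distance of paddle from where it was at the start of the episode above 0.03 m).
It fails at once if the lids or a portion cup are pushed away (distance of any of lids, cup1, cup2 from where it was at the start of the episode above 0.04 m).
It also fails if it takes over 72 s, if anything falls off the work surface, if the arm or the gripper's body presses on something with over 40 N, if the wrist force passes 120 N, or if a joint passes its speed limit or range.

## Working session

There is one attempt and no reset: what is moved stays moved. The work goes in short steps, Python scripts to look and compute and a tool call to move; the robot and the scene stay as the last step left them, time stands still between calls to the robot, and variables do not carry over. Pictures are saved under pics/ and viewed, and the job is handed in when it is done.

Besides the shell and the picture viewer there is one more tool, called after "Call:" by a JSON object that holds its "api" and its "payload". move_arm: Moves the arm, as the interface text tells. Its arguments: {"type":"object","properties":{"deltas":{"type":"array"},"force":{"type":"number"}},"required":["deltas"]}

```bash
mkdir -p pics
cat > h.py <<'E'
import numpy as np, cv2
from workcell import manip, viewer
def shot(name,fn):
    p,d=viewer.camera(name); cv2.imwrite('pics/'+fn+'.png',p[:,:,::-1]); np.save('pics/'+fn+'.npy',d); return p,d
def crop(fn,x0,y0,x1,y1,s,out):
    im=cv2.imread('pics/'+fn+'.png')[y0:y1,x0:x1]; cv2.imwrite('pics/'+out+'.png',cv2.resize(im,None,fx=s,fy=s,interpolation=cv2.INTER_CUBIC))
def w(name,d,u,v,z=None):
    c=viewer.calibration(name); R=np.array(c['R']);t=np.array(c['t'])
    z=d[v,u] if z is None else z
    return R.T@(np.array([(u-c['cx'])/c['fx']*z,(v-c['cy'])/c['fy']*z,z])-t)
def proj(name,X):
    c=viewer.calibration(name); p=np.array(c['R'])@np.array(X)+np.array(c['t'])
    return p[0]/p[2]*c['fx']+c['cx'],p[1]/p[2]*c['fy']+c['cy'],p[2]
def cloud(name,d):
    c=viewer.calibration(name); v,u=np.mgrid[0:480,0:640]
    P=np.stack([(u-c['cx'])/c['fx']*d,(v-c['cy'])/c['fy']*d,d],-1)-np.array(c['t'])
    return P@np.array(c['R'])
E
python3 - <<'E'
from h import *
print(manip.get_obs())
for n in('scene','top'):
    shot(n,n+'0'); print(viewer.calibration(n))
E
```

```text
{'clock': 0.0, 'joint_pos': array([-1.27458835,  0.33287065, -0.06472437,  1.46099546,  0.02159867,
        1.34988277, -0.08850127]), 'joint_velocities': array([ 0.00218294,  0.0014209 ,  0.00016841, -0.00046794, -0.0010047 ,
       -0.00050517,  0.00206932]), 'tau': array([-7.85603752e-04, -6.25442362e+01,  4.88328526e-02, -3.91614461e+01,
        1.62256428e-02,  9.53648589e-03, -7.26039644e-06]), 'position': array([0.19574981, 0.593081  , 0.19299094]), 'ee_rot': array([ 1.58708208e-01,  9.87325261e-01, -7.25182885e-04, -8.61844688e-05]), 'ft_force': array([0.70399161, 0.13516204, 0.04162347]), 'torque': array([0.02385939, 0.00222913, 0.0153723 ]), 'grip_width': 0.9979243893220117}
{'fx': 623.3089846611373, 'fy': 623.3089846611373, 'cx': 315.5611318838606, 'cy': 236.33989292303178, 'R': array([[ 0.4122698 ,  0.91092902, -0.01555394],
       [ 0.62198324, -0.29389088, -0.72578578],
       [-0.66571049,  0.28954528, -0.68774492]]), 't': array([-0.20063085, -0.18323645,  1.80927255])}
{'fx': 532.2685070666166, 'fy': 532.2685070666166, 'cx': 315.9696295666822, 'cy': 236.3464984822659, 'R': array([[ 0.01934533, -0.99980278, -0.00449091],
       [-0.99091356, -0.01857498, -0.13321145],
       [ 0.13310175,  0.00702712, -0.99107747]]), 't': array([0.00584697, 0.48731711, 1.44709541])}
```

View pics/scene0.png

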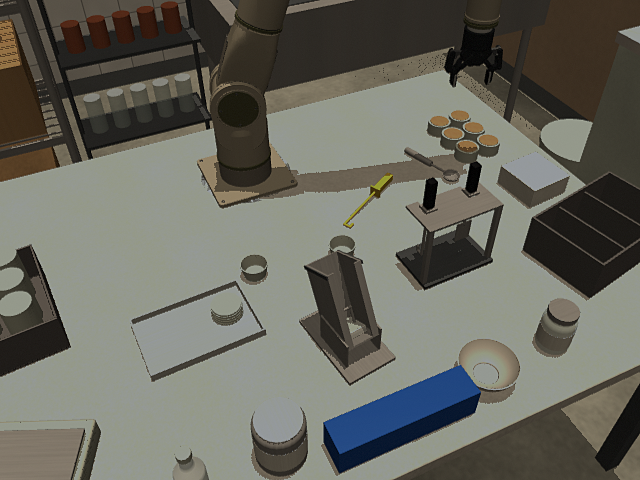

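View pics/top0.png

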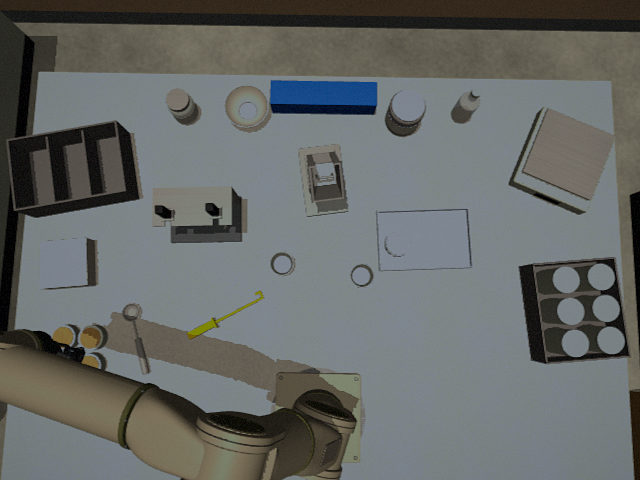

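The rack holds two black handles (scene (430,192) and (473,177); top (164,212) and (212,209)). The yellow look-alike lies on the table at (370,200). The dispenser is at (345,310), the tray at (198,330), and the cups at (254,268) and (342,245). Next I'll crop in to tell hook from paddle.

Run:
```python
from h import *
crop('scene0',380,140,520,300,5,'c1'); crop('scene0',290,220,400,390,3.5,'c2'); crop('top0',130,130,370,260,3.3,'c3')
```

```text
(no output)
```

View pics/c1.png

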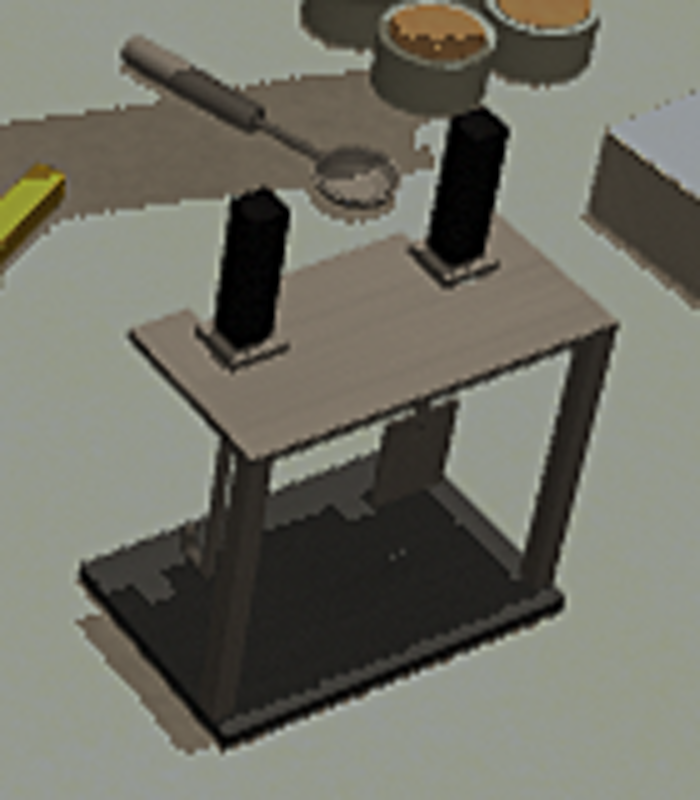

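View pics/c2.png

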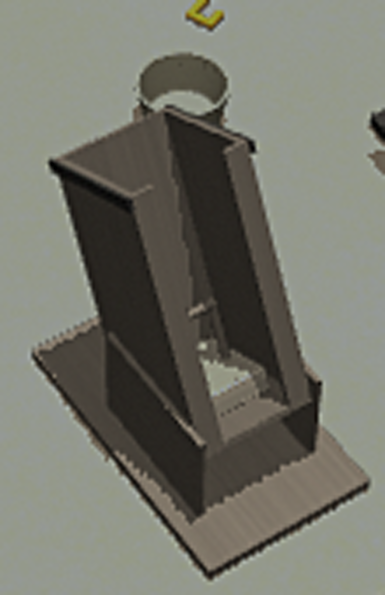

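View pics/c3.png

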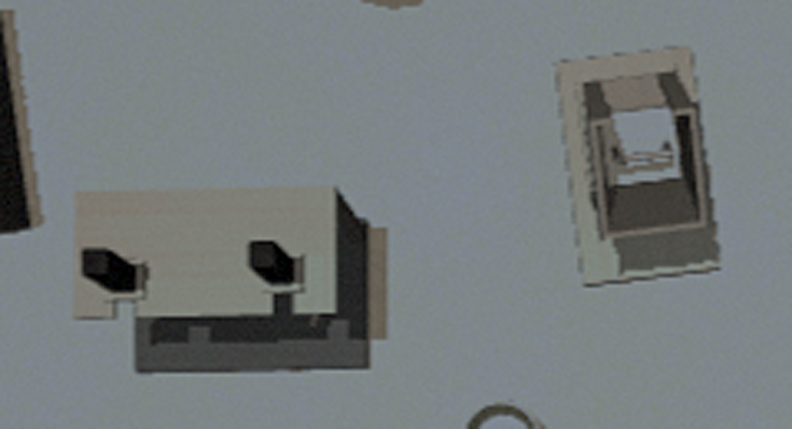

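Under the right handle (473,177) hangs a flat blade at (428,225), so that one is the paddle. The hook is the left handle at (430,192), with its thin rod and bend at about (420,250). The yellow one at (370,200) is the decoy. Now I'll measure the poses.

Run:
```python
from h import *
def rect(P,m,n):
    q=P[m][:,:2].astype(np.float32)
    r=cv2.minAreaRect(q); print(n,m.sum(),'c',np.round(r[0],4),'size',np.round(r[1],4),'ang',round(r[2],2),'med z',np.median(P[m][:,2]).round(4))
for n in('top','scene'):
    d=np.load(f'pics/{n}0.npy'); P=cloud(n,d); ok=d>0
    x,y,z=P[...,0],P[...,1],P[...,2]
    print(n)
    tab=ok&(abs(z)<.01)&(x>.3)&(x<.8); print('table z',np.median(z[tab]))
    rx=(x>.4)&(x<.75)&(y>.1)&(y<.55)&ok
    rect(P,rx&(z>.174)&(z<.184)&~((P[...,2]>.1845)),'shelf')
    hz=rx&(z>.2)&(z<.29)
    for lab,mm in(('R',hz&(y<.26)),('L',hz&(y>.26))):
        if mm.sum(): print(lab,mm.sum(),P[mm].min(0),P[mm].max(0))
        t=mm&(z>.254)
        if t.sum(): rect(P,t,lab+'top')
    dx=(x>.5)&(x<.85)&(y>-.15)&(y<.12)&ok
    rect(P,dx&(z>.006)&(z<.014),'base')
    rect(P,dx&(z>.2)&(z<.24),'mouth top edge')
    tr=ok&(x>.35)&(x<.75)&(y>-.5)&(y<-.08)
    rect(P,tr&(z>.014)&(z<.023),'trayrim')
    l=tr&(z>.027)&(z<.038)
    if l.sum()>4: rect(P,l,'lids')
```

```text
top
table z 0.00035009419452076317
shelf 2423 c [0.5386 0.3304] size [0.1004 0.2015] ang 2.32 med z 0.1798
R 22 [0.51348325 0.25913347 0.2033549 ] [0.53000686 0.25988839 0.25703826]
Rtop 4 c [0.5193 0.2594] size [0.0117 0.0005] ang 2.48 med z 0.2556
L 275 [0.50373384 0.2600107  0.20066459] [0.5320273  0.40041272 0.26573551]
Ltop 150 c [0.5185 0.3299] size [0.0204 0.1405] ang 3.4 med z 0.26
base 1186 c [ 0.6756 -0.0141] size [0.3473 0.2676] ang 0.29 med z 0.0089
mouth top edge 138 c [ 0.6204 -0.0049] size [0.0629 0.0858] ang 8.76 med z 0.2096
trayrim 490 c [ 0.4675 -0.2489] size [0.21   0.3394] ang 3.16 med z 0.0191
lids 501 c [ 0.4651 -0.2459] size [0.2086 0.3424] ang 4.03 med z 0.0342
scene
table z -0.00015432786404163227
shelf 2281 c [0.5423 0.3247] size [0.1074 0.2049] ang 2.17 med z 0.179
R 162 [0.51637348 0.25110016 0.20027104] [0.54000825 0.2599507  0.26336344]
Rtop 25 c [0.5295 0.2554] size [0.0066 0.0208] ang 84.61 med z 0.2586
L 433 [0.50491396 0.26002364 0.20005152] [0.53976305 0.39579414 0.26363866]
Ltop 103 c [0.5227 0.3264] size [0.0258 0.1334] ang 2.69 med z 0.2584
base 1874 c [ 0.6552 -0.0193] size [0.2761 0.2566] ang 3.37 med z 0.0095
mouth top edge 263 c [ 0.6344 -0.0092] size [0.0468 0.0889] ang 11.46 med z 0.2086
trayrim 1089 c [ 0.4697 -0.2536] size [0.2199 0.3412] ang 3.29 med z 0.0186
lids 752 c [ 0.4873 -0.2438] size [0.088  0.3985] ang 35.08 med z 0.0343
```

Run:
```python
from h import *
def rect(P,m,n):
    m=m.astype(np.uint8); k,lab,st,_=cv2.connectedComponentsWithStats(m,connectivity=8)
    if k<2: return
    i=1+np.argmax(st[1:,4]); mm=lab==i
    q=P[mm][:,:2].astype(np.float32); r=cv2.minAreaRect(q)
    print(n,mm.sum(),'c',np.round(r[0],4),'size',np.round(r[1],4),'ang',round(r[2],2),'mean',np.round(P[mm].mean(0),4))
for n in('top','scene'):
    d=np.load(f'pics/{n}0.npy'); P=cloud(n,d); ok=d>0
    x,y,z=P[...,0],P[...,1],P[...,2]
    print(n)
    rx=(x>.4)&(x<.75)&(y>.1)&(y<.55)&ok
    for a,b,l in((.15,.32,'hook'),(.32,.5,'paddle')):
        t=rx&(z>.25)&(z<.275)&(y>a)&(y<b); rect(P,t,l+' top')
        t=rx&(z>.2)&(z<.25)&(y>a)&(y<b); rect(P,t,l+' side')
    dx=(x>.53)&(x<.85)&(y>-.12)&(y<.12)&ok
    rect(P,dx&(z>.005)&(z<.3),'dispenser all')
    b=dx&(z>.005)&(z<.014); rect(P,b,'base')
    rect(P,dx&(z>.195)&(z<.24),'mouth')
    tr=ok&(x>.35)&(x<.75)&(y>-.5)&(y<-.1)
    rect(P,tr&(z>.012)&(z<.024),'trayrim')
    rect(P,tr&(z>.028)&(z<.038)&(y>-.3),'lids')
    rect(P,tr&(z>.0025)&(z<.007),'trayfloor')
```

```text
top
hook top 80 c [0.5222 0.2689] size [0.0197 0.0193] ang 0.51 mean [0.5219 0.2684 0.2595]
hook side 57 c [0.5178 0.2644] size [0.0127 0.0244] ang 48.29 mean [0.5177 0.2643 0.2236]
paddle top 88 c [0.5148 0.3896] size [0.0207 0.0209] ang 3.54 mean [0.5144 0.3882 0.2589]
paddle side 72 c [0.5102 0.3849] size [0.014  0.0267] ang 45.27 mean [0.511  0.3832 0.2249]
dispenser all 2781 c [0.6548 0.0018] size [0.2097 0.1272] ang 8.66 mean [6.395e-01 6.000e-04 6.690e-02]
base 642 c [ 0.6155 -0.0039] size [0.1255 0.1312] ang 4.77 mean [0.5881 0.0035 0.0096]
mouth 90 c [ 0.6284 -0.043 ] size [0.064  0.0178] ang 22.41 mean [ 0.6312 -0.041   0.207 ]
trayrim 154 c [ 0.4911 -0.4105] size [0.0505 0.1751] ang 79.21 mean [ 0.4842 -0.4108  0.0184]
lids 390 c [ 0.4743 -0.2115] size [0.0707 0.0694] ang 0.65 mean [ 0.4731 -0.2108  0.0343]
trayfloor 1978 c [ 0.4899 -0.289 ] size [0.1611 0.2524] ang 3.03 mean [ 0.4933 -0.2951  0.0046]
scene
hook top 83 c [0.5264 0.262 ] size [0.027  0.0213] ang 1.51 mean [0.5292 0.2621 0.2575]
hook side 216 c [0.5313 0.2599] size [0.0264 0.0173] ang 51.48 mean [0.5313 0.26   0.2255]
paddle top 78 c [0.5187 0.3818] size [0.022  0.0251] ang 8.35 mean [0.5208 0.3815 0.257 ]
paddle side 216 c [0.5221 0.3796] size [0.0269 0.0221] ang 45.22 mean [0.5232 0.3795 0.2254]
dispenser all 7209 c [0.6573 0.0101] size [0.2033 0.1558] ang 7.99 mean [ 0.6616 -0.011   0.0877]
base 1951 c [ 0.6598 -0.0066] size [0.2032 0.122 ] ang 8.6 mean [ 0.6956 -0.0163  0.0093]
mouth 183 c [ 0.6344 -0.0484] size [0.0615 0.0214] ang 25.61 mean [ 0.6451 -0.0445  0.2057]
trayrim 1058 c [ 0.4921 -0.2925] size [0.178  0.2612] ang 2.78 mean [ 0.4983 -0.2943  0.0178]
lids 561 c [ 0.4773 -0.218 ] size [0.0705 0.071 ] ang 55.21 mean [ 0.4801 -0.2179  0.0344]
trayfloor 3101 c [ 0.4835 -0.2923] size [0.1575 0.2529] ang 2.88 mean [ 0.4931 -0.313   0.0045]
```

Run:
```python
from h import *
crop('top0',290,135,360,225,6,'c4'); crop('top0',345,200,480,280,5.5,'c5')
```

```text
(no output)
```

View pics/c4.png

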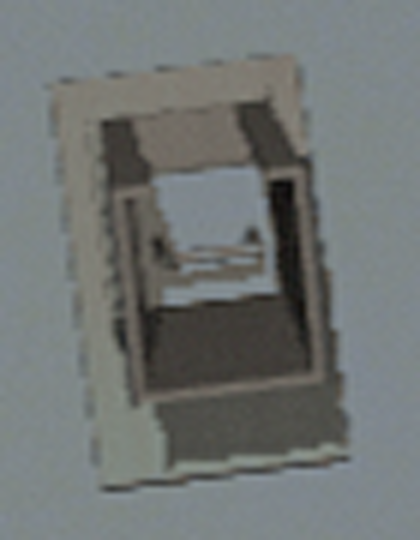

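View pics/c5.png

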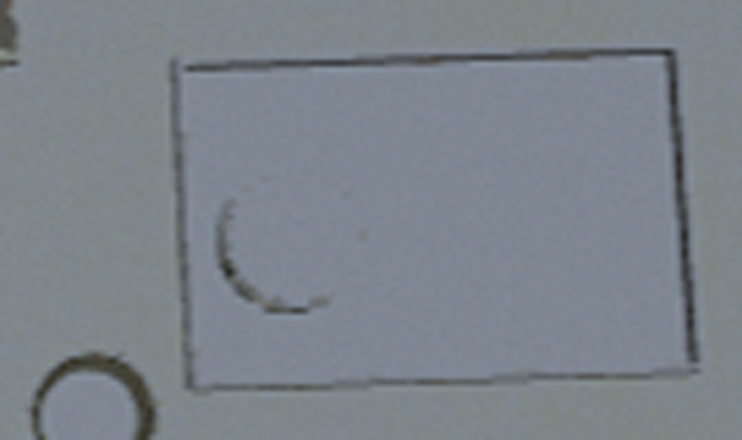

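Run:
```python
from h import *
crop('top0',260,360,375,475,6,'c6'); crop('scene0',190,130,310,210,6,'c7')
```

```text
(no output)
```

View pics/c6.png

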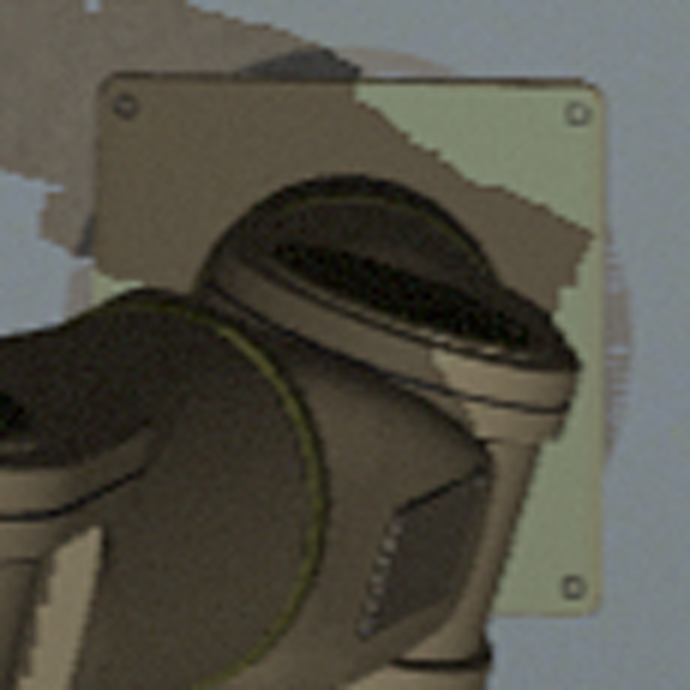

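View pics/c7.png

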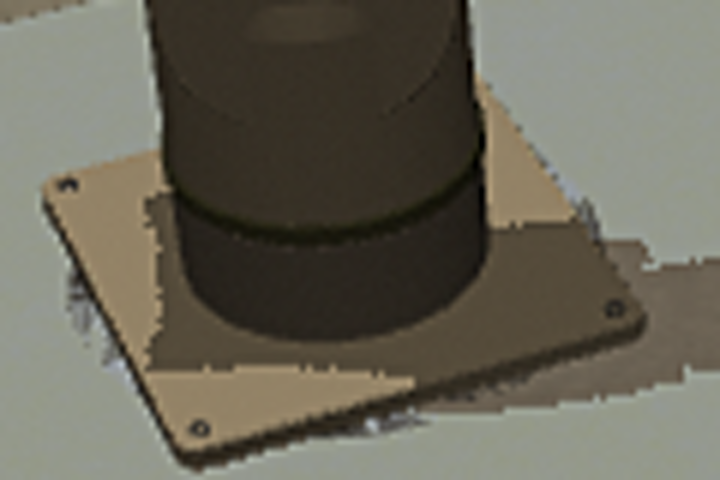

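Run:
```python
from h import *
def pl(n,u,v,z):
    c=viewer.calibration(n);R=np.array(c['R']);o=-R.T@np.array(c['t']);r=R.T@np.array([(u-c['cx'])/c['fx'],(v-c['cy'])/c['fy'],1]);return o+r*(z-o[2])/r[2]
for n,pts in(('top',[(280.5,377.1),(355.9,378.4),(355.1,457.6)]),('scene',[(201,160.3),(222.9,200.9),(292.1,180.9)])):
    d=np.load(f'pics/{n}0.npy')
    for u,v in pts: print(n,w(n,d,int(u),int(v)).round(4),pl(n,u,v,.014).round(4),pl(n,u,v,.012).round(4))
```

```text
top [0.1019 0.1056 0.0137] [0.1017 0.1042 0.014 ] [0.1014 0.1044 0.012 ]
top [ 0.103  -0.0984  0.0117] [ 0.1023 -0.1007  0.014 ] [ 0.1021 -0.1009  0.012 ]
top [-0.1007 -0.0999  0.0184] [-0.1034 -0.1005  0.014 ] [-0.1039 -0.1007  0.012 ]
scene [-0.1131 -0.1021  0.0045] [-0.0986 -0.1051  0.014 ] [-0.1013 -0.1046  0.012 ]
scene [ 0.0969 -0.1048  0.0101] [ 0.1062 -0.1048  0.014 ] [ 0.1038 -0.1042  0.012 ]
scene [0.0968 0.1032 0.009 ] [0.1067 0.0996 0.014 ] [0.1043 0.1005 0.012 ]
```

```bash
cat >> h.py <<'E'
COR={'top':np.array([-.0006,.0018,0]),'scene':np.array([.003,-.0023,0])}
def pl(n,u,v,z):
    c=viewer.calibration(n);R=np.array(c['R']);o=-R.T@np.array(c['t']);r=R.T@np.array([(u-c['cx'])/c['fx'],(v-c['cy'])/c['fy'],1]);return o+r*(z-o[2])/r[2]-COR[n]
E
python3 - <<'E'
from h import *
c=[pl('top',u-.4,v-.4,.01) for u,v in((298.3,149.2),(339.7,144.2),(348.3,211.3),(306.7,216.7))]
c=np.array(c);print(c.round(4),c.mean(0).round(4)); e=c[0]-c[3];print(np.degrees(np.arctan2(e[1],e[0])),np.linalg.norm(e)); e=c[1]-c[2];print(np.degrees(np.arctan2(e[1],e[0])),np.linalg.norm(e));e=c[0]-c[1];print(np.degrees(np.arctan2(-e[0],e[1])),np.linalg.norm(e))
# mouth low edge corners (outer): c4 (143,402),(325,378) z=45+170cos26-46 sin26
z=.045+.17*np.cos(.4538)-.046*np.sin(.4538)
m=[pl('top',290+u/6-.4,135+v/6-.4,z) for u,v in((143,400),(325,378))];print(z,np.array(m).round(4))
z=.218
m=[pl('top',290+u/6-.4,135+v/6-.4,z) for u,v in((118,188),(305,165))];print(z,np.array(m).round(4))
# loop bar ends at z~.089
m=[pl('top',290+u/6-.4,135+v/6-.4,.089) for u,v in((165,245),(262,262),(165,262),(262,250))];print(np.array(m).round(4))
# scene
crop('scene0',295,310,400,385,7,'c8');crop('scene0',300,240,370,350,6,'c9')
crop('top0',305,160,345,205,14,'c10')
E
```

```text
[[ 0.7448  0.0706  0.01  ]
 [ 0.7618 -0.0487  0.01  ]
 [ 0.5654 -0.0758  0.01  ]
 [ 0.5476  0.042   0.01  ]] [ 0.6549 -0.003   0.01  ]
8.240863669343936 0.19919669355287714
7.848123412187225 0.19830738967891534
8.137053721467367 0.12049776893680621
0.1776282472504952 [[ 0.5576  0.0204  0.1776]
 [ 0.5684 -0.0561  0.1776]]
0.218 [[ 0.6382  0.032   0.218 ]
 [ 0.6493 -0.0449  0.218 ]]
[[ 0.647   0.0131  0.089 ]
 [ 0.64   -0.0309  0.089 ]
 [ 0.6392  0.0129  0.089 ]
 [ 0.6455 -0.0308  0.089 ]]
```

View pics/c9.png

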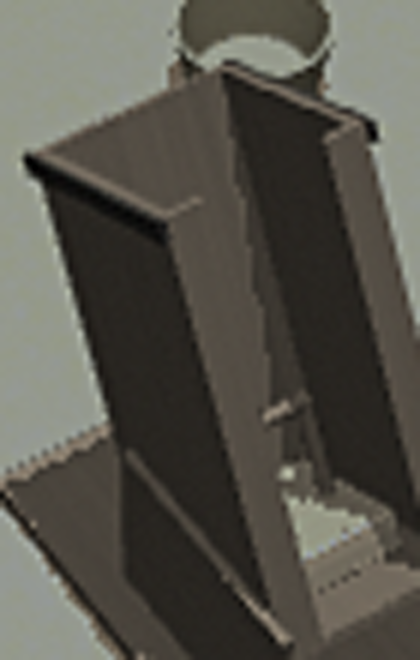

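View pics/c10.png

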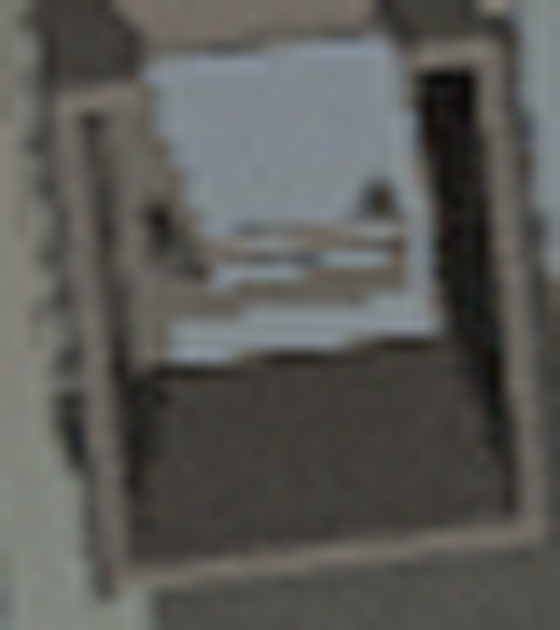

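View pics/c8.png

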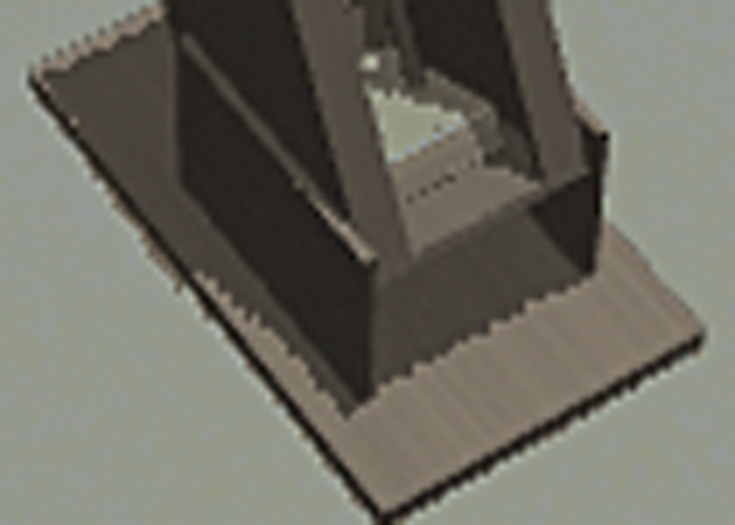

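Run:
```python
from h import *
for u,v in((195,245),(405,240),(300,242)): print(pl('top',305+u/14-.46,160+v/14-.46,.0907).round(4))
print('scene corner',pl('scene',300+305/6-.4,240+402/6-.4,.0887).round(4))
y=np.radians(8.1);O=np.array([.678,-.001,.045]);a=np.radians(26)
ex=np.array([np.cos(a)*np.cos(y),np.cos(a)*np.sin(y),np.sin(a)]);ez=np.array([-np.sin(a)*np.cos(y),-np.sin(a)*np.sin(y),np.cos(a)]);ey=np.cross(ez,ex)
im={n:cv2.imread(f'pics/{n}0.png') for n in('top','scene')}
def P(n,X): 
    u,v,_=proj(n,np.array(X)+COR[n]); return int(round(u*8)),int(round(v*8))
for n in im:
    for z in(0,.17):
        q=[P(n,O+ex*i+ey*j+ez*z) for i,j in((-.046,-.04),(.046,-.04),(.046,.04),(-.046,.04))]
        big=im[n]
        cv2.polylines(big,[np.array(q,np.int32)],True,(0,255,0),1,cv2.LINE_AA,3)
    L=O+ex*-.011+ez*.054
    cv2.line(im[n],P(n,L-ey*.025),P(n,L+ey*.025),(0,0,255),1,cv2.LINE_AA,3)
    yr=np.radians(3.3);rx=np.array([np.cos(yr),np.sin(yr),0]);ry=np.array([-np.sin(yr),np.cos(yr),0])
    for H in((.5233,.2657),(.5158,.386)):
      for z in(.185,.26):
        Hh=np.array([*H,z]);s=.01 if z>.2 else .015
        cv2.polylines(im[n],[np.array([P(n,Hh+rx*i+ry*j) for i,j in((-s,-s),(s,-s),(s,s),(-s,s))],np.int32)],True,(0,255,0),1,cv2.LINE_AA,3)
    yt=np.radians(2.9);rx=np.array([np.cos(yt),np.sin(yt),0]);ry=np.array([-np.sin(yt),np.cos(yt),0]);T=np.array([.4905,-.2905,.02])
    cv2.polylines(im[n],[np.array([P(n,T+rx*i+ry*j) for i,j in((-.085,-.13),(.085,-.13),(.085,.13),(-.085,.13))],np.int32)],True,(0,255,0),1,cv2.LINE_AA,3)
    cv2.imwrite(f'pics/ov_{n}.png',im[n])
print('loop',L)
crop('ov_top',150,140,480,280,2.4,'o1');crop('ov_scene',130,150,510,390,2.1,'o2')
```

```text
[0.6422 0.0093 0.0907]
[ 0.6439 -0.0313  0.0907]
[ 0.6432 -0.011   0.0907]
scene corner [0.6405 0.0141 0.0887]
loop [ 0.64477602 -0.00572847  0.0887128 ]
```

View pics/o1.png

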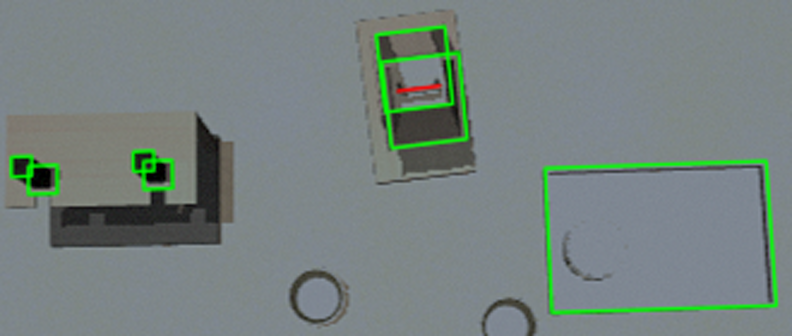

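View pics/o2.png

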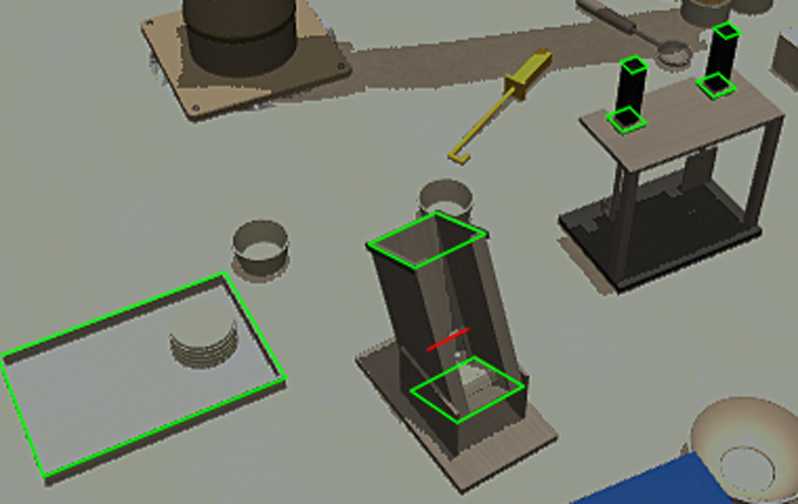

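The overlay fits the rack tools, chute mouth, loop and tray in both cameras. Next I'll write a move planner that prints rows for me to copy.

```bash
cat > plan.py <<'E'
import numpy as np, sys
from scipy.linalg import fractional_matrix_power as fmp
from scipy.spatial.transform import Rotation as Ro
from workcell import manip
def T(p,R): M=np.eye(4);M[:3,:3]=R;M[:3,3]=p;return M
def cur():
    o=manip.get_obs();return T(o['position'],Ro.from_quat(o['ee_rot']).as_matrix())
def Rt(yaw,tilt=0):
    # tool z down tilted: handle axis leaning by tilt towards -x of yawed frame
    y,a=np.radians(yaw),np.radians(tilt)
    ez=np.array([-np.sin(a)*np.cos(y),-np.sin(a)*np.sin(y),np.cos(a)]); ey=np.array([-np.sin(y),np.cos(y),0])
    return np.column_stack([-np.cross(ey,ez),ey,-ez])
def step(A,B,N):
    S=np.real(fmp(np.linalg.inv(A)@B,1/N)) if N>1 else np.linalg.inv(A)@B
    r=Ro.from_matrix(S[:3,:3]).as_rotvec(degrees=True)
    print('N',N,'row',(S[:3,3]).round(4),r.round(2)); 
def pose():
    C=cur();o=manip.get_obs();z=-C[:3,2]
    print('t',round(o['clock'],2),'p',C[:3,3].round(4),'up',z.round(3),'yaw_y',np.degrees(np.arctan2(-C[0,1],C[1,1])).round(2),'F',o['ft_force'].round(2),'grip',round(o['grip_width'],3))
# chute frame
yc=np.radians(8.1);a=np.radians(26);O=np.array([.678,-.002,.045])
ex=np.array([np.cos(a)*np.cos(yc),np.cos(a)*np.sin(yc),np.sin(a)]);ez=np.array([-np.sin(a)*np.cos(yc),-np.sin(a)*np.sin(yc),np.cos(a)]);ey=np.cross(ez,ex)
def ch(x,y,z): return O+ex*x+ey*y+ez*z
E
python3 - <<'E'
from plan import *
A=cur(); B=T([.5233,.2657,.345],Rt(3.3)); pose()
C=A.copy(); C[2,3]=.345; step(A,C,3); step(C,B,10)
E
```

```text
t 0.1 p [0.1958 0.5932 0.1931] up [0.    0.001 1.   ] yaw_y -18.26 F [0.21 0.08 0.78] grip 0.999
N 3 row [-0.     -0.0001 -0.0506] [ 0. -0. -0.]
N 10 row [-0.0375 -0.0277  0.    ] [-0.01 -0.   -2.16]
```

Call:
{"api": "move_arm", "payload": {"deltas": [[0, 0, -0.05, 0, 0, 0, 1], [0, 0, -0.05, 0, 0, 0, 1], [0, 0, -0.05, 0, 0, 0, 1], [0, 0, 0, 0, 0, 0, 1]], "force": 60}}

```text
clock: 0.6
position: [0.1962, 0.5947, 0.3481]
ee_rot: [0.159, 0.987, 0.003, 0.0]
ft_force: [-0.5, -0.1, -0.2]
grip_width: 1.004
```

Call:
{"api": "move_arm", "payload": {"deltas": [[-0.0375, -0.0277, 0, 0, 0, -2.16, 1], [-0.0375, -0.0277, 0, 0, 0, -2.16, 1], [-0.0375, -0.0277, 0, 0, 0, -2.16, 1], [-0.0375, -0.0277, 0, 0, 0, -2.16, 1], [-0.0375, -0.0277, 0, 0, 0, -2.16, 1], [-0.0375, -0.0277, 0, 0, 0, -2.16, 1], [-0.0375, -0.0277, 0, 0, 0, -2.16, 1], [-0.0375, -0.0277, 0, 0, 0, -2.16, 1], [-0.0375, -0.0277, 0, 0, 0, -2.16, 1], [-0.0375, -0.0277, 0, 0, 0, -2.16, 1]]}}

```text
clock: 1.85
position: [0.5244, 0.2646, 0.3428]
ee_rot: [-0.03, 1.0, -0.0, -0.001]
ft_force: [0.1, 0.6, -1.0]
grip_width: 0.998
```

Run:
```python
from plan import *
pose(); A=cur(); step(A,T([.5233,.2657,.345],Rt(3.3)),1); step(A,T([.5233,.2657,.211],Rt(3.3)),5)
from h import *
shot('top','top1');shot('scene','scene1');crop('top1',130,150,330,270,4,'d1');crop('scene1',380,60,540,240,4,'d2')
```

```text
t 1.85 p [0.5244 0.2646 0.3428] up [0.001 0.001 1.   ] yaw_y 3.41 F [ 0.07  0.65 -0.97] grip 0.998
N 1 row [ 0.001   0.0012 -0.0022] [-0.03 -0.07  0.11]
N 5 row [0.0002 0.0002 0.0264] [-0.01 -0.01  0.02]
```

View pics/d1.png

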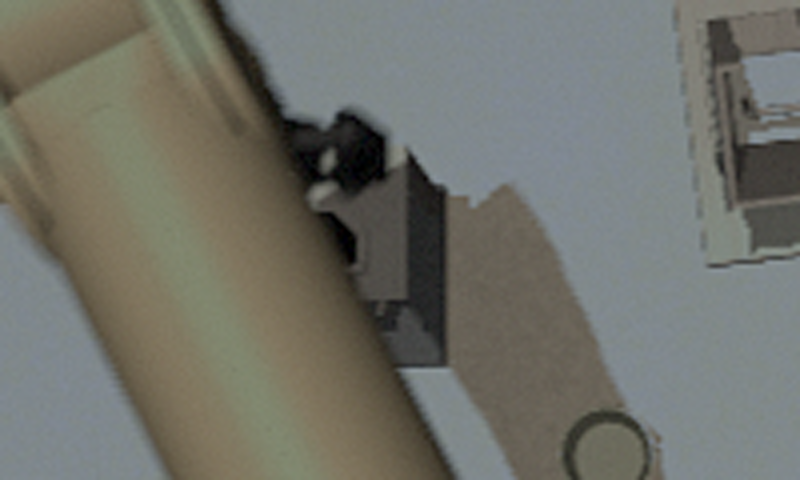

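View pics/d2.png

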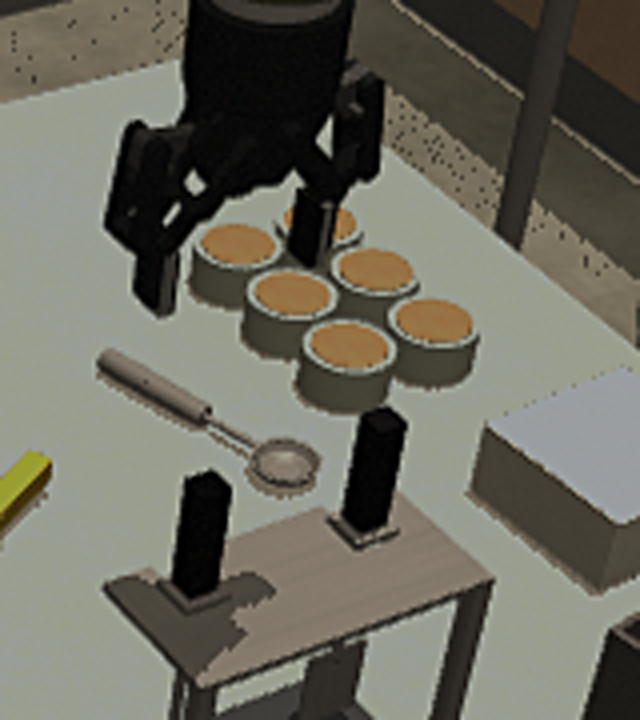

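Call:
{"api": "move_arm", "payload": {"deltas": [[0.001, 0.001, 0.026, 0, 0, 0.1, 1], [0, 0, 0.026, 0, 0, 0, 1], [0, 0, 0.026, 0, 0, 0, 1], [0, 0, 0.026, 0, 0, 0, 1], [0, 0, 0.026, 0, 0, 0, 1], [0, 0, 0.001, 0, 0, 0, 1]]}}

```text
clock: 2.7
position: [0.5209, 0.2663, 0.2103]
ee_rot: [-0.028, 1.0, -0.001, -0.002]
ft_force: [-1.0, 0.1, 0.4]
grip_width: 0.995
```

Run:
```python
from plan import *
pose()
from h import *
shot('scene','scene2');crop('scene2',380,100,520,280,4,'d3')
```

```text
t 2.7 p [0.5209 0.2663 0.2103] up [0.004 0.002 1.   ] yaw_y 3.26 F [-0.98  0.1   0.38] grip 0.995
```

View pics/d3.png

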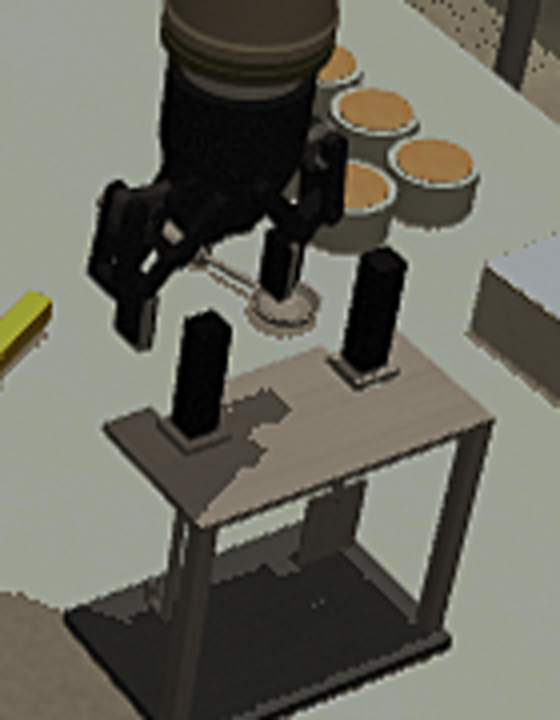

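Run:
```python
from h import *
for z in (.21,.223,.24,.26): print(z,np.round(proj('scene',np.array([.5209,.2663,z])+COR['scene']),1),np.round(proj('scene',np.array([.5233,.2657,z])+COR['scene']),1))
d=np.load('pics/scene2.npy');P=cloud('scene',d)-COR['scene']
for (a,b,c,e) in((405,175,420,190),(445,155,458,178)):
    for v in range(b,e,3): print(v,[tuple(P[v,u].round(3)) for u in range(a,c,5)])
```

```text
0.21 [428.6 197.2   1.4] [429.  197.9   1.4]
0.223 [429.3 192.7   1.4] [429.6 193.4   1.4]
0.24 [430.1 186.7   1.4] [430.5 187.4   1.4]
0.26 [431.1 179.6   1.4] [431.5 180.3   1.4]
175 [(np.float64(0.192), np.float64(0.419), np.float64(-0.009)), (np.float64(0.518), np.float64(0.212), np.float64(0.288)), (np.float64(0.53), np.float64(0.217), np.float64(0.295))]
178 [(np.float64(0.211), np.float64(0.407), np.float64(-0.002)), (np.float64(0.522), np.float64(0.21), np.float64(0.284)), (np.float64(0.529), np.float64(0.218), np.float64(0.287))]
181 [(np.float64(0.224), np.float64(0.399), np.float64(-0.001)), (np.float64(0.522), np.float64(0.211), np.float64(0.276)), (np.float64(0.529), np.float64(0.219), np.float64(0.278))]
184 [(np.float64(0.235), np.float64(0.393), np.float64(-0.003)), (np.float64(0.242), np.float64(0.405), np.float64(-0.001)), (np.float64(0.529), np.float64(0.219), np.float64(0.27))]
187 [(np.float64(0.247), np.float64(0.386), np.float64(-0.002)), (np.float64(0.249), np.float64(0.402), np.float64(-0.006)), (np.float64(0.535), np.float64(0.217), np.float64(0.267))]
155 [
[... 749 characters left out ...]
np.float64(0.306), np.float64(0.275)), (np.float64(0.525), np.float64(0.309), np.float64(0.283)), (np.float64(0.228), np.float64(0.565), np.float64(-0.004))]
170 [(np.float64(0.51), np.float64(0.308), np.float64(0.265)), (np.float64(0.528), np.float64(0.307), np.float64(0.278)), (np.float64(0.256), np.float64(0.544), np.float64(0.012))]
173 [(np.float64(0.247), np.float64(0.517), np.float64(0.004)), (np.float64(0.526), np.float64(0.311), np.float64(0.267)), (np.float64(0.267), np.float64(0.537), np.float64(0.011))]
176 [(np.float64(0.259), np.float64(0.51), np.float64(0.004)), (np.float64(0.263), np.float64(0.524), np.float64(0.001)), (np.float64(0.27), np.float64(0.536), np.float64(0.003))]
```

Run:
```python
from h import *
for f,tcp in(('scene0',(.1958,.5932,.193)),('scene1',(.5244,.2646,.3428)),('scene2',(.5209,.2663,.2103))):
    d=np.load(f'pics/{f}.npy');P=cloud('scene',d)-COR['scene']; t=np.array(tcp)
    q=P-t; m=(d>0)&(abs(q[...,0])<.05)&(abs(q[...,1])<.07)&(abs(q[...,2]-.06)<.1)
    for lo,hi in((-.02,0),(0,.02),(.02,.04),(.04,.06),(.06,.08),(.08,.1)):
        s=m&(q[...,2]>lo)&(q[...,2]<=hi); 
        L=s&(q[...,1]<-.02);Rr=s&(q[...,1]>.02)
        print(f,lo,s.sum(),L.sum(),Rr.sum(), q[L].mean(0).round(3) if L.sum() else '', q[Rr].mean(0).round(3) if Rr.sum() else '')
```

```text
scene0 -0.02 0 0 0  
scene0 0 0 0 0  
scene0 0.02 0 0 0  
scene0 0.04 36 16 20 [-0.011 -0.048  0.056] [0.016 0.041 0.056]
scene0 0.06 94 43 51 [-0.011 -0.05   0.071] [0.019 0.042 0.071]
scene0 0.08 117 54 63 [-0.012 -0.052  0.091] [0.02  0.047 0.092]
scene1 -0.02 0 0 0  
scene1 0 0 0 0  
scene1 0.02 0 0 0  
scene1 0.04 68 28 40 [ 0.013 -0.054  0.056] [0.002 0.039 0.055]
scene1 0.06 194 97 97 [ 0.01  -0.057  0.07 ] [0.003 0.04  0.07 ]
scene1 0.08 188 81 107 [ 0.013 -0.055  0.091] [0.006 0.044 0.091]
scene2 -0.02 84 0 0  
scene2 0 88 0 0  
scene2 0.02 86 0 0  
scene2 0.04 123 14 27 [ 0.009 -0.047  0.056] [-0.002  0.044  0.055]
scene2 0.06 157 78 79 [ 0.007 -0.051  0.07 ] [-0.001  0.045  0.069]
scene2 0.08 143 61 82 [ 0.01  -0.05   0.092] [0.001 0.049 0.09 ]
```

Run:
```python
from h import *
d=np.load('pics/scene2.npy');crop('scene2',400,110,480,215,7,'d4')
p,d=shot('scene','scene3'); print(manip.get_obs()['position'],manip.get_obs()['joint_pos'])
P=cloud('scene',d);
```

```text
[0.52236986 0.2669136  0.21307081] [-0.74015973  0.23531097  0.22693871  1.551249   -0.05375065  1.361426
  1.11935771]
```

View pics/d4.png

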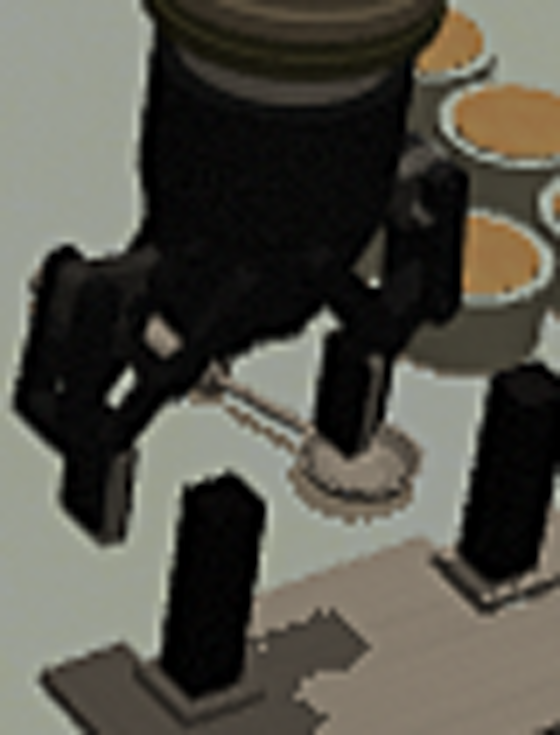

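The camera shows the open fingertips about 52 mm above the reported TCP in all three pictures. The 13 mm swing doesn't explain that, so the grip would be about 39 mm shallow. I'll go lower in steps while watching the force.

Call:
{"api": "move_arm", "payload": {"deltas": [[0, 0, 0.012, 0, 0, 0, 1], [0, 0, 0.01, 0, 0, 0, 1], [0, 0, 0.01, 0, 0, 0, 1], [0, 0, 0, 0, 0, 0, 1]]}}

```text
clock: 3.3
position: [0.5221, 0.2665, 0.1797]
ee_rot: [-0.028, 1.0, -0.0, -0.001]
ft_force: [-0.8, 0.5, 0.5]
grip_width: 1.001
```

Run:
```python
from plan import *
pose()
from h import *
p,d=shot('scene','scene4');crop('scene4',380,100,520,260,5,'d5');pose()
P=cloud('scene',d)-COR['scene']
m=(d>0)&(abs(P[...,0]-.52)<.04)&(P[...,2]>.19)&(P[...,2]<.245)
for a,b in((.18,.24),(.29,.35)):
    s=m&(P[...,1]>a)&(P[...,1]<b); print(s.sum(),P[s].min(0),P[s].mean(0))
```

```text
t 3.3 p [0.5221 0.2665 0.1797] up [0.001 0.001 1.   ] yaw_y 3.23 F [-0.8   0.53  0.5 ] grip 1.001
t 3.35 p [0.5224 0.2667 0.1805] up [0.001 0.    1.   ] yaw_y 3.24 F [-0.28 -0.2   1.23] grip 1.001
37 [0.5127989  0.20948828 0.2307024 ] [0.52861299 0.2168237  0.23893056]
51 [0.50502943 0.30686008 0.22614159] [0.51987407 0.31132405 0.23755642]
```

View pics/d5.png

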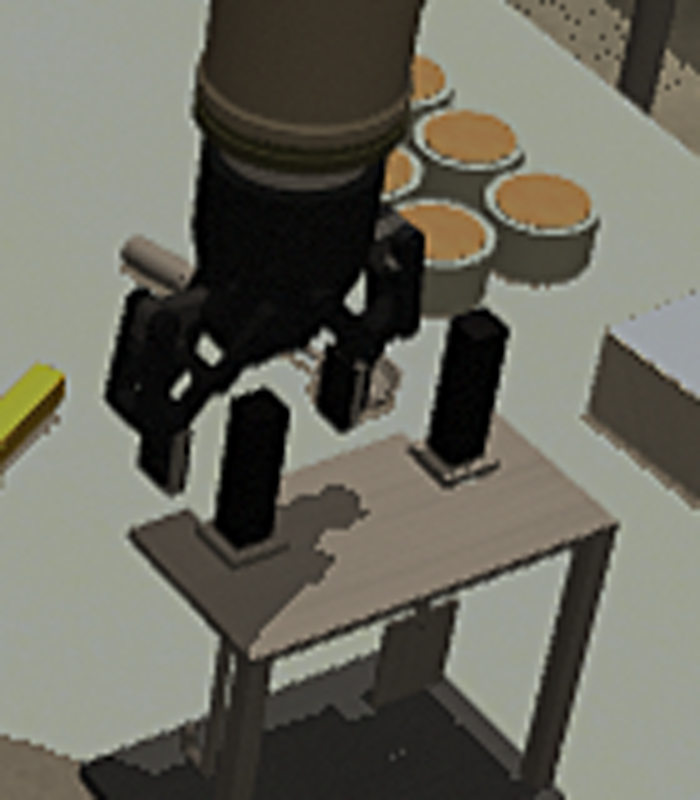

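The tips now straddle the handle at z of about 0.228. Closing.

Call:
{"api": "move_arm", "payload": {"deltas": [[0, 0, 0, 0, 0, 0, -1], [0, 0, 0, 0, 0, 0, -1], [0, 0, 0, 0, 0, 0, -1], [0, 0, 0, 0, 0, 0, -1], [0, 0, 0, 0, 0, 0, -1], [0, 0, 0, 0, 0, 0, -1]], "force": 60}}

```text
clock: 4.1
position: [0.5227, 0.2667, 0.1811]
ee_rot: [-0.028, 1.0, 0.0, 0.0]
ft_force: [-0.3, -0.8, 2.3]
grip_width: 0.227
```

Run:
```python
from plan import *
pose()
from h import *
p,d=shot('scene','scene5');crop('scene5',380,100,520,260,5,'d6');pose()
```

```text
t 4.1 p [0.5227 0.2667 0.1811] up [-0. -0.  1.] yaw_y 3.23 F [-0.32 -0.77  2.34] grip 0.227
t 4.15 p [0.5227 0.2667 0.1811] up [-0. -0.  1.] yaw_y 3.23 F [-0.25 -0.42  3.61] grip 0.227
```

View pics/d6.png

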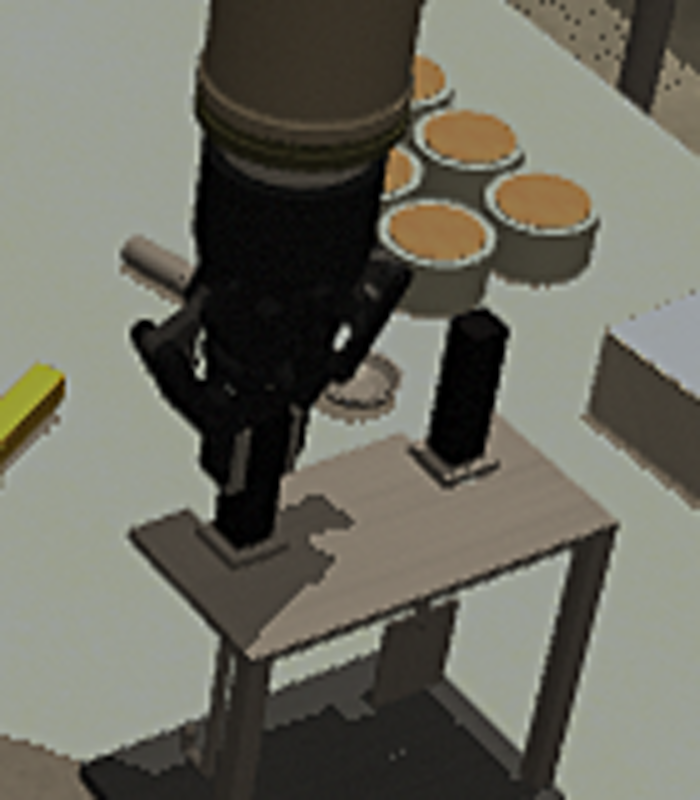

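Firm grip, with an opening of 19.3 mm on the 20 mm handle. Lift 12 mm, then slide out of the slot towards the robot.

Call:
{"api": "move_arm", "payload": {"deltas": [[0, 0, -0.006, 0, 0, 0, -1], [0, 0, -0.006, 0, 0, 0, -1], [0.01, 0, 0, 0, 0, 0, -1], [0.02, 0, 0, 0, 0, 0, -1], [0.02, 0, 0, 0, 0, 0, -1], [0.02, 0, 0, 0, 0, 0, -1], [0.02, 0, 0, 0, 0, 0, -1], [0, 0, 0, 0, 0, 0, -1]]}}

```text
clock: 5.15
position: [0.4313, 0.262, 0.1929]
ee_rot: [-0.029, 1.0, 0.0, -0.0]
ft_force: [0.5, 0.5, -1.4]
grip_width: 0.227
```

Run:
```python
from plan import *
pose()
from h import *
p,d=shot('scene','scene6');crop('scene6',360,80,520,280,4,'d7')
# hook origin target: bend pivot. TCP_reported -> hook origin +0.001 along tool z
A=cur();z0=.19+.1465+.0
tgt=ch(.012,0,.215+.1475); B=T(tgt,Rt(8.1,26)); print('tgt',tgt)
U=A.copy();U[2,3]=.40; step(A,U,6); step(U,B,12)
```

```text
t 5.15 p [0.4313 0.262  0.1929] up [ 0.    -0.001  1.   ] yaw_y 3.33 F [ 0.55  0.5  -1.42] grip 0.227
tgt [ 0.53135372 -0.02287086  0.3760733 ]
N 6 row [-0.      0.     -0.0345] [-0. -0. -0.]
N 12 row [-0.0055 -0.0244  0.0031] [-0.09 -2.16 -0.39]
```

View pics/d7.png

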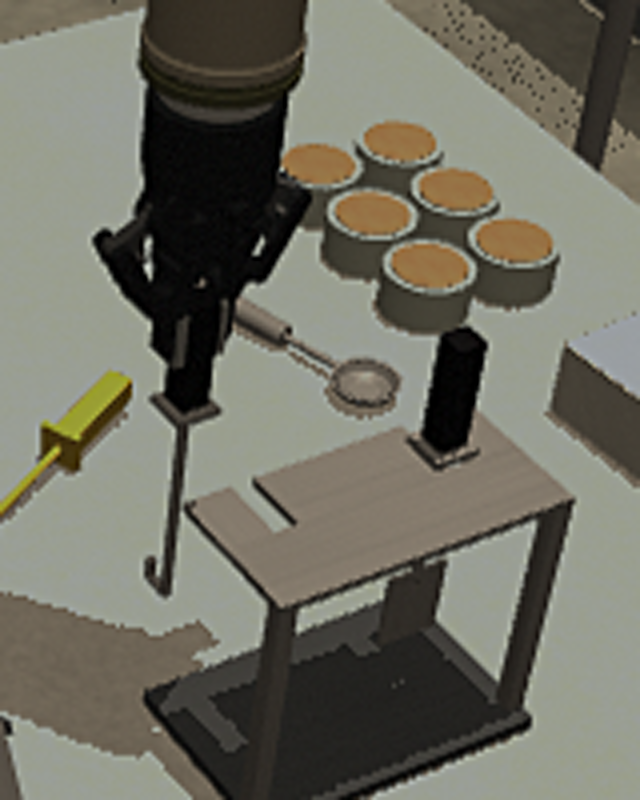

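Call:
{"api": "move_arm", "payload": {"deltas": [[0, 0, -0.034, 0, 0, 0, -1], [0, 0, -0.035, 0, 0, 0, -1], [0, 0, -0.035, 0, 0, 0, -1], [0, 0, -0.035, 0, 0, 0, -1], [0, 0, -0.035, 0, 0, 0, -1], [0, 0, -0.034, 0, 0, 0, -1]]}}

```text
clock: 5.95
position: [0.4333, 0.2615, 0.4019]
ee_rot: [-0.028, 1.0, 0.0, 0.0]
ft_force: [-0.1, 0.3, -1.6]
grip_width: 0.23
```

Call:
{"api": "move_arm", "payload": {"deltas": [[-0.0055, -0.0244, 0.0031, -0.1, -2.16, -0.4, -1], [-0.0055, -0.0244, 0.0031, -0.1, -2.16, -0.4, -1], [-0.0055, -0.0244, 0.0031, -0.1, -2.16, -0.4, -1], [-0.0055, -0.0244, 0.0031, -0.1, -2.16, -0.4, -1], [-0.0055, -0.0244, 0.0031, -0.1, -2.16, -0.4, -1], [-0.0055, -0.0244, 0.0031, -0.1, -2.16, -0.4, -1]]}}

```text
clock: 6.7
position: [0.4786, 0.1171, 0.3849]
ee_rot: [-0.049, 0.992, 0.008, 0.113]
ft_force: [0.3, -0.2, -1.5]
grip_width: 0.225
```

Call:
{"api": "move_arm", "payload": {"deltas": [[-0.0055, -0.0244, 0.0031, -0.1, -2.16, -0.4, -1], [-0.0055, -0.0244, 0.0031, -0.1, -2.16, -0.4, -1], [-0.0055, -0.0244, 0.0031, -0.1, -2.16, -0.4, -1], [-0.0055, -0.0244, 0.0031, -0.1, -2.16, -0.4, -1], [-0.0055, -0.0244, 0.0031, -0.1, -2.16, -0.4, -1], [-0.0055, -0.0244, 0.0031, -0.1, -2.16, -0.4, -1], [0, 0, 0, 0, 0, 0, -1]]}}

```text
clock: 7.58
position: [0.532, -0.0254, 0.3769]
ee_rot: [-0.067, 0.972, 0.017, 0.224]
ft_force: [0.6, 1.2, -1.0]
grip_width: 0.229
```

Run:
```python
from plan import *
pose()
from h import *
shot('scene','scene7');shot('top','top7');pose()
crop('scene7',240,120,400,320,4,'e1');crop('top7',270,120,390,240,5,'e2')
A=cur();B=T(ch(.012,0,.215+.1475),Rt(8.1,26));step(A,B,1)
for n in('scene','top'):
    for b in(.1475,.1475-.037): 
        print(n,b,[np.round(proj(n,A[:3,3]+A[:3,2]*k+A[:3,0]*j+COR[n])[:2],1) for k,j in((b,0),(b,.018),(.001,0))])
```

```text
t 7.58 p [ 0.532  -0.0254  0.3769] up [-0.433 -0.062  0.899] yaw_y 7.92 F [ 0.59  1.17 -1.03] grip 0.229
t 7.67 p [ 0.5319 -0.0227  0.377 ] up [-0.432 -0.063  0.899] yaw_y 8.11 F [-0.47  0.49 -1.25] grip 0.226
N 1 row [ 0.0009 -0.      0.0006] [ 0.1  -0.09 -0.04]
scene 0.1475 [array([329.7, 244.6]), array([325.3, 242.7]), array([311.1, 175.5])]
scene 0.11049999999999999 [array([325.1, 227.7]), array([320.7, 226. ]), array([311.1, 175.5])]
top 0.1475 [array([327.5, 180.5]), array([328.3, 187.8]), array([332.4, 194.8])]
top 0.11049999999999999 [array([328.6, 183.8]), array([329.4, 191.3]), array([332.4, 194.8])]
```

View pics/e1.png

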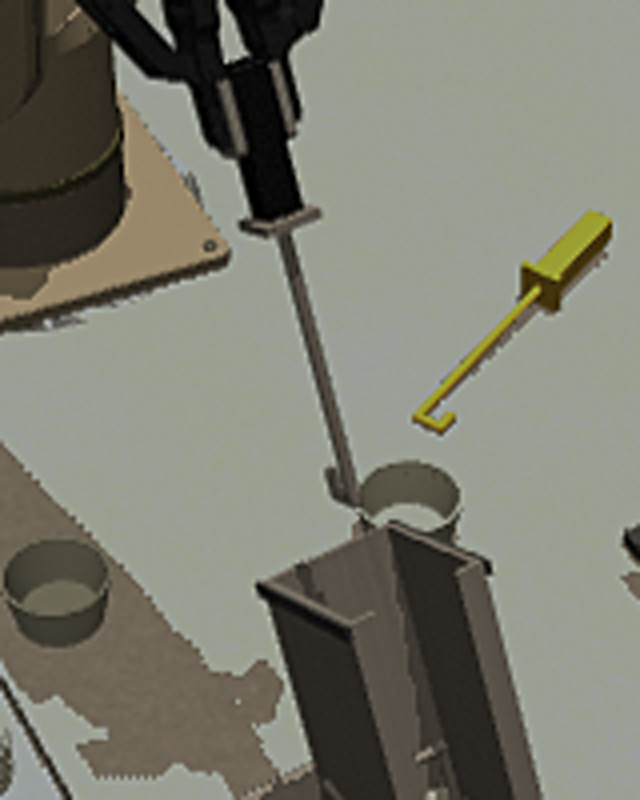

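View pics/e2.png

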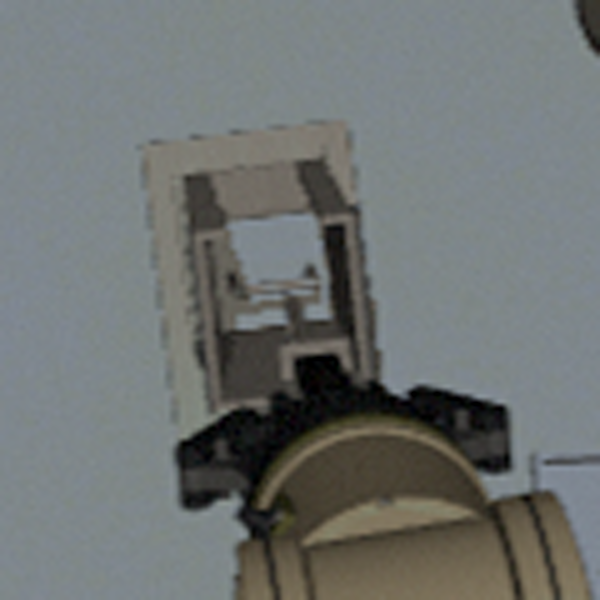

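The hook lines up with the chute in both views: bend at scene (327,245) against a prediction of (330,245), and at top (328,179) against (327.5,180.5). I'll move the rod to the high-wall side and lower it partway.

Call:
{"api": "move_arm", "payload": {"deltas": [[-0.01, 0, 0.005, 0, 0, 0, -1], [0, 0, 0.02, 0, 0, 0, -1], [0, 0, 0.02, 0, 0, 0, -1], [0, 0, 0.02, 0, 0, 0, -1], [0, 0, 0.02, 0, 0, 0, -1], [0, 0, 0.02, 0, 0, 0, -1], [0, 0, 0.01, 0, 0, 0, -1], [0, 0, 0, 0, 0, 0, -1]]}}

```text
clock: 8.68
position: [0.5907, -0.0138, 0.2774]
ee_rot: [-0.069, 0.972, 0.016, 0.223]
ft_force: [-0.6, -0.9, -1.9]
grip_width: 0.229
```

```bash
cat >> plan.py <<'E'
def inch(C=None):
    C=cur() if C is None else C
    h=C[:3,3]+C[:3,2]*.001-O; b=C[:3,3]+C[:3,2]*.1475-O
    print('rod bottom in chute x,y,z',np.round([b@ex,b@ey,b@ez],4))
E
python3 - <<'E'
from plan import *
pose();inch()
from h import *
shot('scene','scene8');shot('top','top8')
crop('scene8',300,220,400,345,6,'e3');crop('top8',290,140,370,215,8,'e4')
E
```

```text
t 8.68 p [ 0.5907 -0.0138  0.2774] up [-0.432 -0.063  0.9  ] yaw_y 8.17 F [-0.57 -0.87 -1.86] grip 0.229
rod bottom in chute x,y,z [0.0223 0.0009 0.1   ]
```

View pics/e3.png

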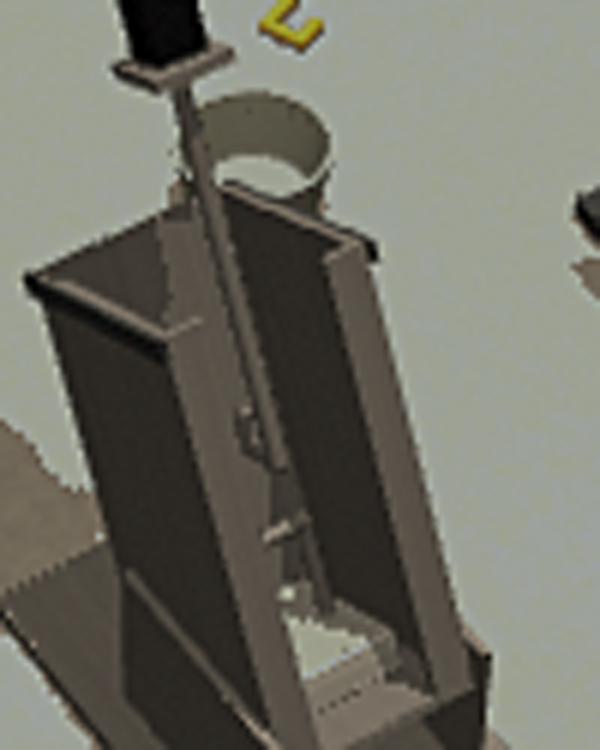

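View pics/e4.png

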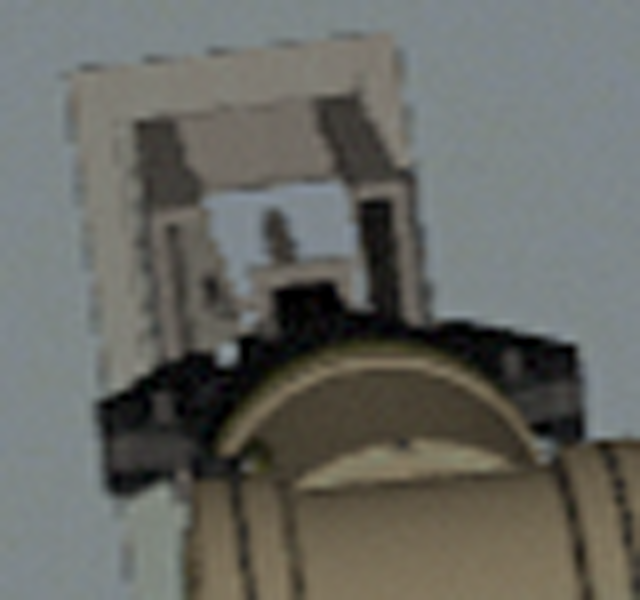

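Call:
{"api": "move_arm", "payload": {"deltas": [[0, 0, 0.012, 0, 0, 0, -1], [0, 0, 0.012, 0, 0, 0, -1], [0, 0, 0.012, 0, 0, 0, -1], [0, 0, 0.012, 0, 0, 0, -1], [0, 0, 0.012, 0, 0, 0, -1], [0, 0, 0.009, 0, 0, 0, -1], [0, 0, 0, 0, 0, 0, -1]]}}

```text
clock: 9.65
position: [0.6203, -0.0097, 0.2151]
ee_rot: [-0.069, 0.972, 0.016, 0.223]
ft_force: [-0.6, 0.3, -1.1]
grip_width: 0.229
```

Run:
```python
from plan import *
pose();inch()
from h import *
shot('scene','scene9')
crop('scene9',320,270,390,345,9,'e5');pose()
```

```text
t 9.65 p [ 0.6203 -0.0097  0.2151] up [-0.432 -0.063  0.9  ] yaw_y 8.14 F [-0.57  0.31 -1.15] grip 0.229
rod bottom in chute x,y,z [0.0219 0.0007 0.0309]
t 9.7 p [ 0.6205 -0.0098  0.2157] up [-0.432 -0.063  0.899] yaw_y 8.13 F [-0.   -1.05 -1.42] grip 0.226
```

View pics/e5.png

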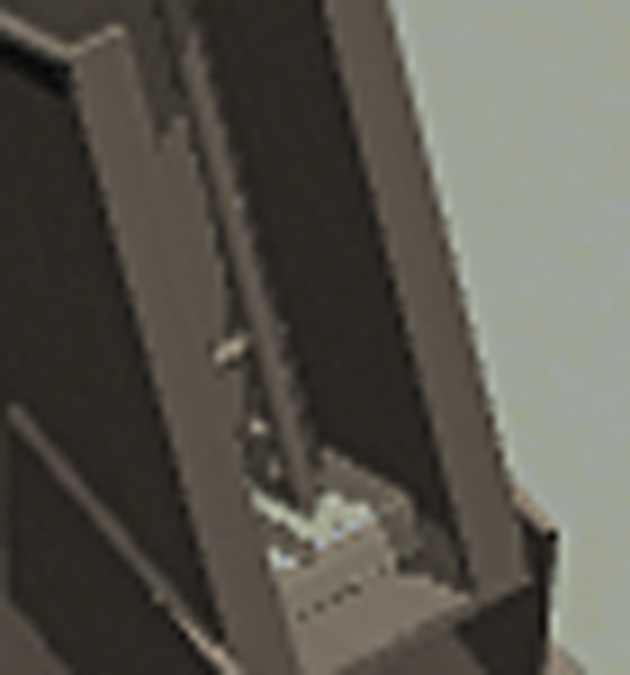

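Call:
{"api": "move_arm", "payload": {"deltas": [[0.006, 0, 0, 0, 0, 0, -1], [0.006, 0, 0, 0, 0, 0, -1], [0.006, 0, 0, 0, 0, 0, -1], [0.006, 0, 0, 0, 0, 0, -1], [0, 0, 0, 0, 0, 0, -1], [0, 0, 0, 0, 0, 0, -1]]}}

```text
clock: 10.45
position: [0.5993, -0.0127, 0.2056]
ee_rot: [-0.069, 0.972, 0.017, 0.224]
ft_force: [-0.0, -0.5, -1.7]
grip_width: 0.228
```

Run:
```python
from plan import *
pose();inch()
from h import *
shot('scene','scene10')
crop('scene10',320,270,390,345,9,'e6');pose()
```

```text
t 10.45 p [ 0.5993 -0.0127  0.2056] up [-0.433 -0.064  0.899] yaw_y 8.14 F [-0.02 -0.52 -1.67] grip 0.228
rod bottom in chute x,y,z [-0.0011  0.0007  0.0317]
t 10.5 p [ 0.5993 -0.0127  0.2056] up [-0.433 -0.063  0.899] yaw_y 8.14 F [-0.47 -0.1  -1.18] grip 0.224
```

View pics/e6.png

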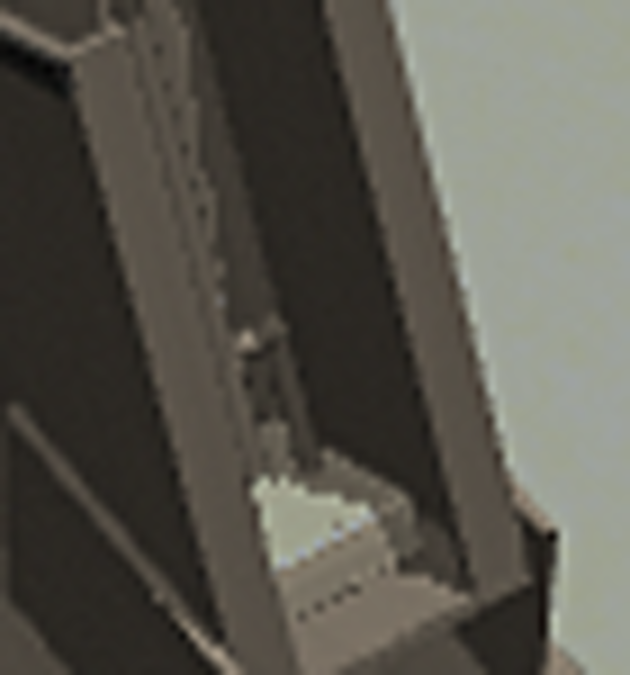

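No contact yet. Now I'll raise along the chute and watch for the weight's load.

Call:
{"api": "move_arm", "payload": {"deltas": [[0.001, 0, -0.005, 0, 0, 0, -1], [0, 0, -0.005, 0, 0, 0, -1], [0, 0, -0.005, 0, 0, 0, -1], [0, 0, -0.005, 0, 0, 0, -1], [0, 0, -0.005, 0, 0, 0, -1], [0, 0, -0.005, 0, 0, 0, -1], [0, 0, 0, 0, 0, 0, -1], [0, 0, 0, 0, 0, 0, -1]]}}

```text
clock: 11.5
position: [0.5854, -0.0148, 0.2321]
ee_rot: [-0.069, 0.972, 0.017, 0.224]
ft_force: [1.2, -0.1, -2.2]
grip_width: 0.223
```

Run:
```python
from plan import *
pose();inch()
from h import *
shot('scene','scene11')
crop('scene11',310,260,390,345,9,'e7');pose()
```

```text
t 11.5 p [ 0.5854 -0.0148  0.2321] up [-0.433 -0.064  0.899] yaw_y 8.14 F [ 1.25 -0.1  -2.18] grip 0.223
rod bottom in chute x,y,z [-0.0021  0.0006  0.0617]
t 11.55 p [ 0.5854 -0.0148  0.232 ] up [-0.433 -0.063  0.899] yaw_y 8.14 F [ 0.62  0.66 -1.64] grip 0.227
```

View pics/e7.png

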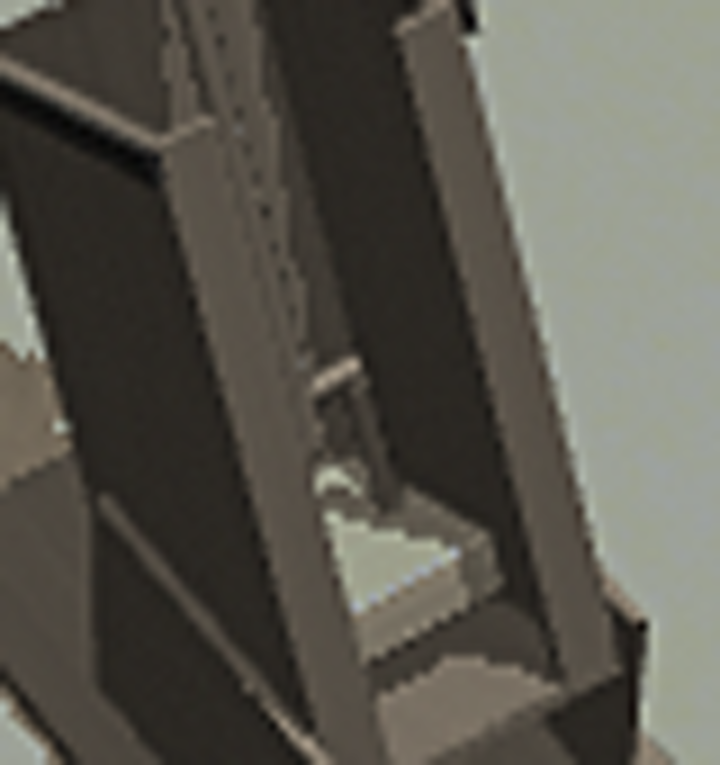

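The weight is up off the chute floor, with a gap under the plate at crop (470,640), and it hangs on the hook. Pulling on along the chute.

Call:
{"api": "move_arm", "payload": {"deltas": [[0, 0, -0.008, 0, 0, 0, -1], [0, 0, -0.01, 0, 0, 0, -1], [0, 0, -0.01, 0, 0, 0, -1], [0, 0, -0.01, 0, 0, 0, -1], [0, 0, -0.01, 0, 0, 0, -1], [0, 0, -0.01, 0, 0, 0, -1], [0, 0, -0.01, 0, 0, 0, -1], [0, 0, -0.008, 0, 0, 0, -1], [0, 0, -0.004, 0, 0, 0, -1], [0, 0, 0, 0, 0, 0, -1]]}}

```text
clock: 12.8
position: [0.5508, -0.0199, 0.3043]
ee_rot: [-0.069, 0.972, 0.017, 0.224]
ft_force: [1.0, 0.6, -1.8]
grip_width: 0.227
```

Run:
```python
from plan import *
pose();inch()
from h import *
shot('scene','scene12')
crop('scene12',290,180,400,330,5,'e8');pose()
```

```text
t 12.8 p [ 0.5508 -0.0199  0.3043] up [-0.433 -0.064  0.899] yaw_y 8.14 F [ 1.03  0.56 -1.75] grip 0.227
rod bottom in chute x,y,z [-0.0019  0.0005  0.1419]
t 12.85 p [ 0.5508 -0.0199  0.3041] up [-0.433 -0.064  0.899] yaw_y 8.14 F [ 0.53 -0.78 -1.52] grip 0.229
```

View pics/e8.png

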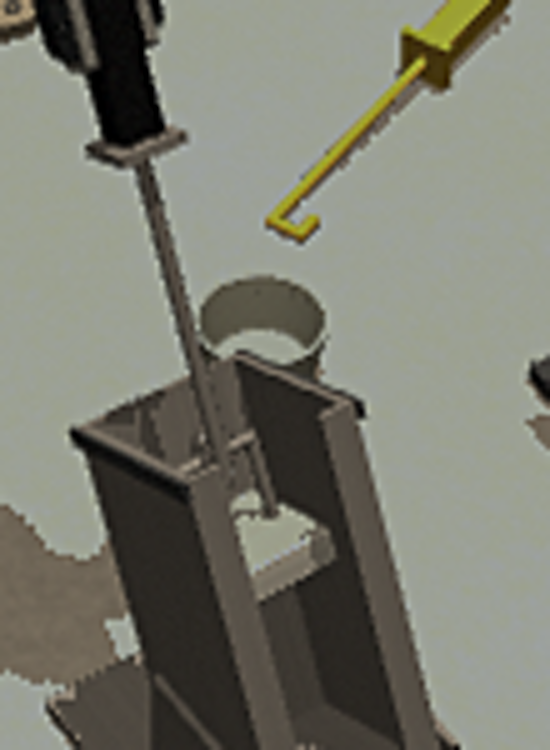

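Call:
{"api": "move_arm", "payload": {"deltas": [[0, 0, -0.008, 0, 0, 0, -1], [0, 0, -0.01, 0, 0, 0, -1], [0, 0, -0.01, 0, 0, 0, -1], [0, 0, -0.01, 0, 0, 0, -1], [0, 0, -0.01, 0, 0, 0, -1], [0, 0, -0.006, 0, 0, 0, -1], [0, 0, -0.005, 0, 0, 0, -1], [0, 0, -0.005, 0, 0, 0, -1], [0, 0, -0.004, 0, 0, 0, -1], [0, 0, -0.004, 0, 0, 0, -1]]}}

```text
clock: 14.1
position: [0.5193, -0.0245, 0.3688]
ee_rot: [-0.069, 0.972, 0.017, 0.224]
ft_force: [1.3, 0.6, -3.8]
grip_width: 0.222
```

Call:
{"api": "move_arm", "payload": {"deltas": [[0, 0, -0.004, 0, 0, 0, -1], [0, 0, -0.004, 0, 0, 0, -1], [0, 0, -0.004, 0, 0, 0, -1], [0, 0, -0.004, 0, 0, 0, -1], [0, 0, -0.004, 0, 0, 0, -1], [0, 0, -0.004, 0, 0, 0, -1], [0, 0, -0.004, 0, 0, 0, -1], [0, 0, -0.004, 0, 0, 0, -1], [0, 0, 0, 0, 0, 0, -1], [0, 0, 0, 0, 0, 0, -1]]}}

```text
clock: 15.35
position: [0.5056, -0.0265, 0.3973]
ee_rot: [-0.069, 0.972, 0.017, 0.224]
ft_force: [-0.5, -0.5, -4.1]
grip_width: 0.229
```

Run:
```python
from plan import *
pose();inch()
from h import *
shot('scene','scene13')
crop('scene13',270,140,400,310,4.5,'e9');pose()
```

```text
t 15.35 p [ 0.5056 -0.0265  0.3973] up [-0.433 -0.063  0.899] yaw_y 8.14 F [-0.48 -0.54 -4.1 ] grip 0.229
rod bottom in chute x,y,z [-0.0023  0.0003  0.2455]
t 15.4 p [ 0.5056 -0.0265  0.3972] up [-0.433 -0.063  0.899] yaw_y 8.14 F [-0.51 -0.06 -3.74] grip 0.225
```

View pics/e9.png

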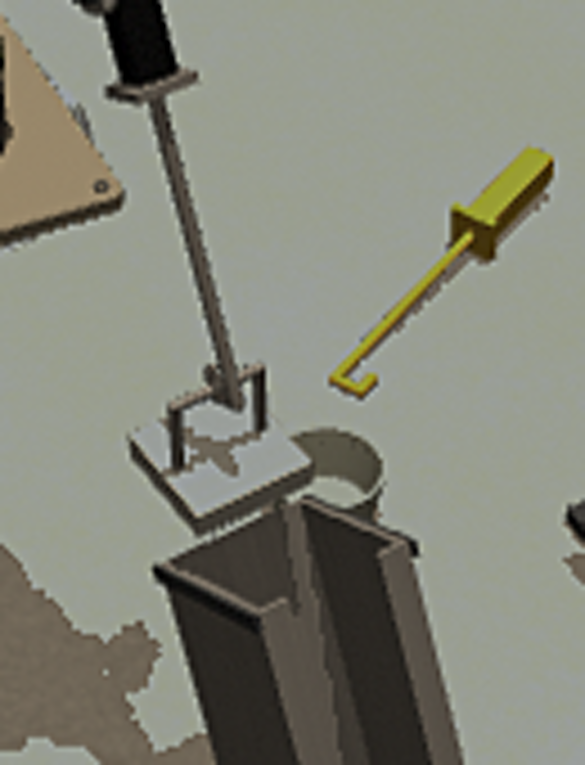

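The weight hangs level from the hook, out of the mouth. Next I'll bring the hook upright while moving away from the dispenser.

Run:
```python
from plan import *
A=cur(); b=A[:3,3]+A[:3,2]*.1475; print('bend',b)
U=A.copy();U[2,3]+=.03
step(A,U,4)
B=T(b+[-.075,-.02,.03+.1475],Rt(5,0)); step(U,B,14); print(B[:3,3])
```

```text
bend [ 0.56937512 -0.01716389  0.26458672]
N 4 row [-0.0033  0.     -0.0067] [ 0. -0.  0.]
N 14 row [ 0.0006 -0.0007 -0.0013] [0.06 1.85 0.22]
[ 0.49437512 -0.03716389  0.44208672]
```

Call:
{"api": "move_arm", "payload": {"deltas": [[-0.0033, 0, -0.0067, 0, 0, 0, -1], [-0.0033, 0, -0.0067, 0, 0, 0, -1], [-0.0033, 0, -0.0067, 0, 0, 0, -1], [-0.0033, 0, -0.0067, 0, 0, 0, -1], [0, 0, 0, 0, 0, 0, -1]]}}

```text
clock: 16.02
position: [0.506, -0.0265, 0.4281]
ee_rot: [-0.069, 0.972, 0.017, 0.224]
ft_force: [0.3, -0.6, -4.0]
grip_width: 0.224
```

Call:
{"api": "move_arm", "payload": {"deltas": [[0.0006, -0.0007, -0.0013, 0.06, 1, 0.22, -1], [0.0006, -0.0007, -0.0013, 0.06, 1.85, 0.22, -1], [0.0006, -0.0007, -0.0013, 0.06, 1.85, 0.22, -1], [0.0006, -0.0007, -0.0013, 0.06, 1.85, 0.22, -1], [0.0006, -0.0007, -0.0013, 0.06, 1.85, 0.22, -1], [0.0006, -0.0007, -0.0013, 0.06, 1.85, 0.22, -1], [0.0006, -0.0007, -0.0013, 0.06, 1.85, 0.22, -1], [0.0006, -0.0007, -0.0013, 0.06, 1.85, 0.22, -1], [0.0006, -0.0007, -0.0013, 0.06, 1.85, 0.22, -1], [0.0006, -0.0007, -0.0013, 0.06, 1.85, 0.22, -1]]}}

```text
clock: 17.27
position: [0.497, -0.0347, 0.4378]
ee_rot: [-0.051, 0.996, 0.005, 0.071]
ft_force: [0.7, -0.0, -4.2]
grip_width: 0.229
```

Call:
{"api": "move_arm", "payload": {"deltas": [[0.0006, -0.0007, -0.0013, 0.06, 1.85, 0.22, -1], [0.0006, -0.0007, -0.0013, 0.06, 1.85, 0.22, -1], [0.0006, -0.0007, -0.0013, 0.06, 1.85, 0.22, -1], [0.0006, -0.0007, -0.0013, 0.06, 1.85, 0.22, -1], [0, 0, 0, 0, 0.85, 0, -1], [0, 0, 0, 0, 0, 0, -1], [0, 0, 0, 0, 0, 0, -1]]}}

```text
clock: 18.15
position: [0.4943, -0.0379, 0.4427]
ee_rot: [-0.043, 0.999, 0.0, 0.001]
ft_force: [0.6, 0.2, -3.9]
grip_width: 0.226
```

Run:
```python
from plan import *
pose()
from h import *
shot('scene','scene14')
crop('scene14',220,80,400,290,3.7,'e10');pose()
A=cur(); B=T([.498,-.343,.40],Rt(3,0)); step(A,B,20)
```

```text
t 18.15 p [ 0.4943 -0.0379  0.4427] up [-0.001 -0.001  1.   ] yaw_y 4.97 F [ 0.58  0.23 -3.85] grip 0.226
t 18.2 p [ 0.4942 -0.038   0.4428] up [-0.001 -0.001  1.   ] yaw_y 4.97 F [ 0.03 -0.08 -3.92] grip 0.228
N 20 row [ 0.0009 -0.0152  0.0021] [0.  0.  0.1]
```

View pics/e10.png

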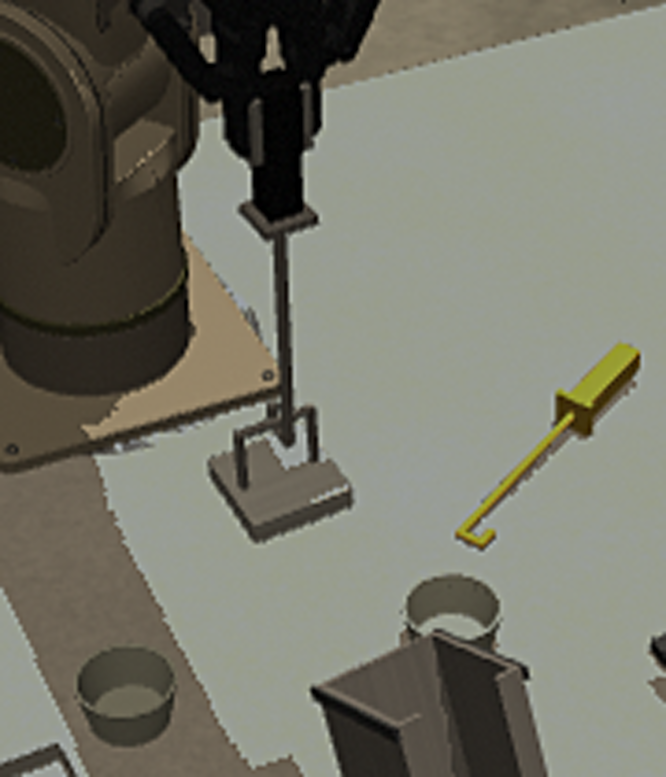

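Call:
{"api": "move_arm", "payload": {"deltas": [[0.0002, -0.004, 0.0005, 0, 0, 0, -1], [0.0004, -0.008, 0.001, 0, 0, 0.1, -1], [0.0007, -0.0114, 0.0016, 0, 0, 0.1, -1], [0.0009, -0.0152, 0.002, 0, 0, 0.1, -1], [0.0009, -0.0152, 0.002, 0, 0, 0.1, -1], [0.0009, -0.0152, 0.002, 0, 0, 0.1, -1], [0.0009, -0.0152, 0.002, 0, 0, 0.1, -1], [0.0009, -0.0152, 0.002, 0, 0, 0.1, -1], [0.0009, -0.0152, 0.002, 0, 0, 0.1, -1], [0.0009, -0.0152, 0.002, 0, 0, 0.1, -1]]}}

```text
clock: 19.45
position: [0.4971, -0.1688, 0.4253]
ee_rot: [-0.036, 0.999, 0.0, 0.0]
ft_force: [0.4, -0.7, -3.3]
grip_width: 0.226
```

Call:
{"api": "move_arm", "payload": {"deltas": [[0.0009, -0.0152, 0.002, 0, 0, 0.1, -1], [0.0009, -0.0152, 0.002, 0, 0, 0.1, -1], [0.0009, -0.0152, 0.002, 0, 0, 0.1, -1], [0.0009, -0.0152, 0.002, 0, 0, 0.1, -1], [0.0009, -0.0152, 0.002, 0, 0, 0.1, -1], [0.0009, -0.0152, 0.002, 0, 0, 0.1, -1], [0.0009, -0.0152, 0.002, 0, 0, 0.1, -1], [0.0009, -0.0152, 0.002, 0, 0, 0.1, -1], [0.0009, -0.0152, 0.002, 0, 0, 0.1, -1], [0.0009, -0.0152, 0.002, 0, 0, 0.1, -1]]}}

```text
clock: 20.7
position: [0.4977, -0.321, 0.4052]
ee_rot: [-0.027, 1.0, 0.0, 0.0]
ft_force: [-0.3, -0.1, -3.8]
grip_width: 0.227
```

Call:
{"api": "move_arm", "payload": {"deltas": [[0.0007, -0.011, 0.0015, 0, 0, 0, -1], [0.0004, -0.007, 0.001, 0, 0, 0, -1], [0.0002, -0.004, 0.0005, 0, 0, 0, -1], [0, 0, 0, 0, 0, 0, -1], [0, 0, 0, 0, 0, 0, -1], [0, 0, 0, 0, 0, 0, -1]]}}

```text
clock: 21.45
position: [0.4978, -0.3417, 0.4025]
ee_rot: [-0.027, 1.0, 0.0, 0.0]
ft_force: [-0.2, 0.1, -3.6]
grip_width: 0.228
```

Run:
```python
from plan import *
pose()
from h import *
shot('scene','scene15')
crop('scene15',110,120,290,390,2.9,'f1');pose()
shot('top','top15');crop('top15',340,180,490,290,5,'f2')
A=cur(); B=T([.498,-.343,.26],Rt(3,0)); step(A,B,8)
```

```text
t 21.45 p [ 0.4978 -0.3417  0.4025] up [-0.001 -0.     1.   ] yaw_y 3.11 F [-0.16  0.12 -3.64] grip 0.228
t 21.5 p [ 0.4977 -0.3418  0.4025] up [-0.001 -0.     1.   ] yaw_y 3.11 F [-0.1   0.14 -3.06] grip 0.228
N 8 row [-0.     -0.0001  0.0178] [0.   0.01 0.01]
```

View pics/f1.png

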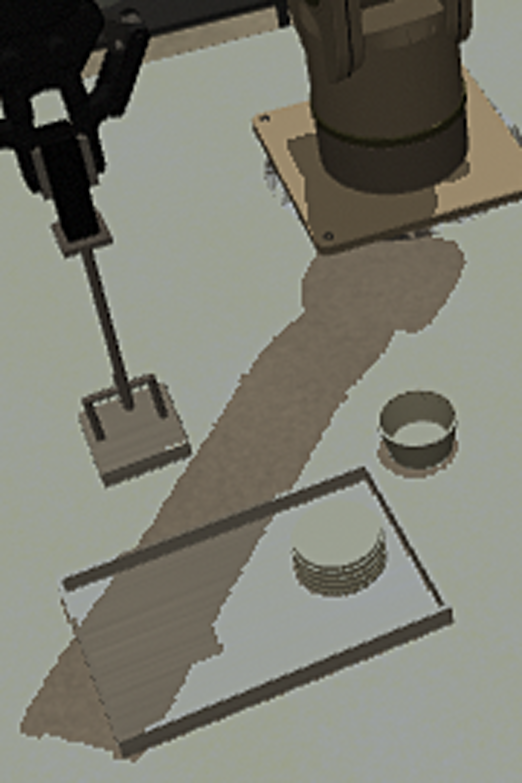

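View pics/f2.png

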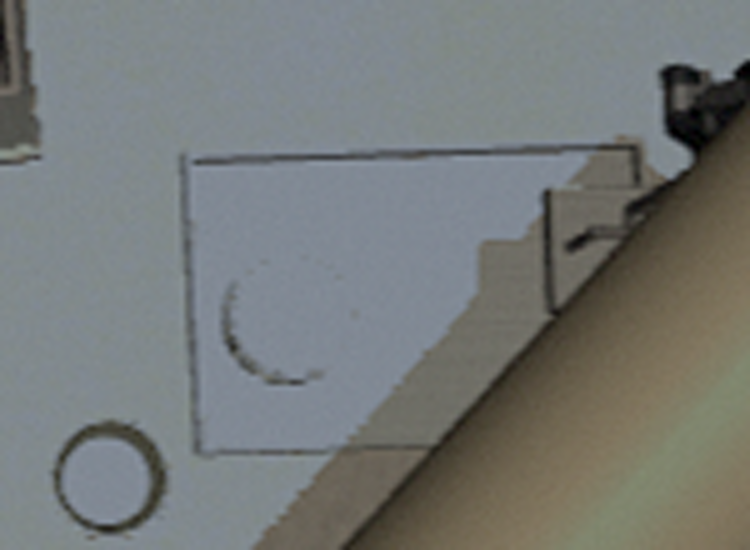

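Call:
{"api": "move_arm", "payload": {"deltas": [[0, 0, 0.008, 0, 0, 0, -1], [0, 0, 0.018, 0, 0, 0, -1], [0, 0, 0.024, 0, 0, 0, -1], [0, 0, 0.026, 0, 0, 0, -1], [0, 0, 0.026, 0, 0, 0, -1], [0, 0, 0.026, 0, 0, 0, -1], [0, 0, 0.024, 0, 0, 0, -1], [0, 0, 0.015, 0, 0, 0, -1], [0, 0, 0.008, 0, 0, 0, -1], [0, 0, 0.004, 0, 0, 0, -1]]}}

```text
clock: 22.8
position: [0.4978, -0.3421, 0.2235]
ee_rot: [-0.027, 1.0, 0.0, 0.0]
ft_force: [-0.6, 0.1, -4.1]
grip_width: 0.228
```

Call:
{"api": "move_arm", "payload": {"deltas": [[0, 0, 0.004, 0, 0, 0, -1], [0, 0, 0.003, 0, 0, 0, -1], [0, 0, 0.003, 0, 0, 0, -1], [0, 0, 0.003, 0, 0, 0, -1], [0, 0, 0.003, 0, 0, 0, -1], [0, 0, 0.003, 0, 0, 0, -1], [0, 0, 0, 0, 0, 0, -1]]}}

```text
clock: 23.68
position: [0.4976, -0.3419, 0.2042]
ee_rot: [-0.027, 1.0, 0.0, 0.0]
ft_force: [-0.1, -0.1, -3.9]
grip_width: 0.22
```

Run:
```python
from plan import *
pose()
from h import *
p,d=shot('scene','scene16')
crop('scene16',110,240,290,390,4,'f3');pose()
```

```text
t 23.68 p [ 0.4976 -0.3419  0.2042] up [-0.    -0.001  1.   ] yaw_y 3.07 F [-0.07 -0.1  -3.89] grip 0.22
t 23.73 p [ 0.4977 -0.342   0.2044] up [-0. -0.  1.] yaw_y 3.08 F [-0.98  0.7  -3.43] grip 0.227
```

View pics/f3.png

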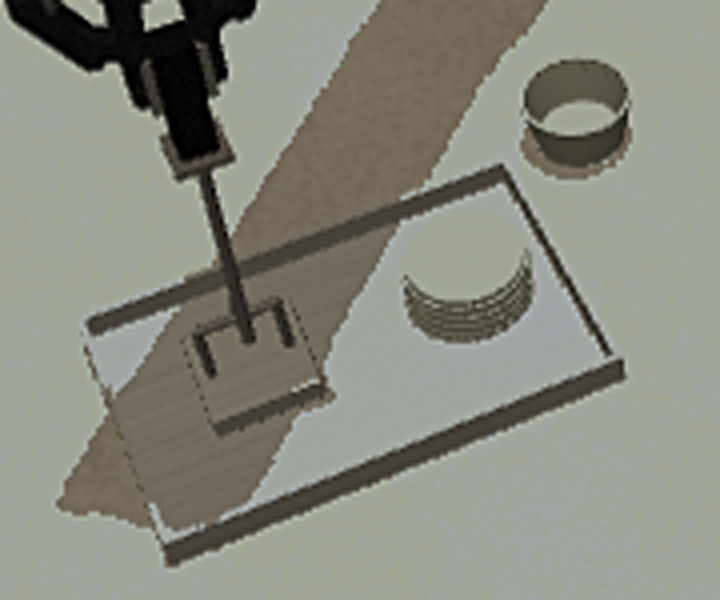

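Call:
{"api": "move_arm", "payload": {"deltas": [[0, 0, 0.002, 0, 0, 0, -1], [0, 0, 0.002, 0, 0, 0, -1], [0, 0, 0.002, 0, 0, 0, -1], [0, 0, 0.002, 0, 0, 0, -1], [0, 0, 0.002, 0, 0, 0, -1], [0, 0, 0, 0, 0, 0, -1]]}}

```text
clock: 24.48
position: [0.4977, -0.342, 0.1943]
ee_rot: [-0.027, 1.0, 0.0, 0.0]
ft_force: [-0.5, 0.8, -1.4]
grip_width: 0.226
```

Run:
```python
from plan import *
pose()
from h import *
p,d=shot('scene','scene17')
crop('scene17',140,290,200,360,10,'f4');pose()
```

```text
t 24.48 p [ 0.4977 -0.342   0.1943] up [-0. -0.  1.] yaw_y 3.07 F [-0.54  0.83 -1.41] grip 0.226
t 24.52 p [ 0.4977 -0.342   0.1944] up [-0. -0.  1.] yaw_y 3.07 F [-0.41 -0.07 -2.9 ] grip 0.225
```

View pics/f4.png

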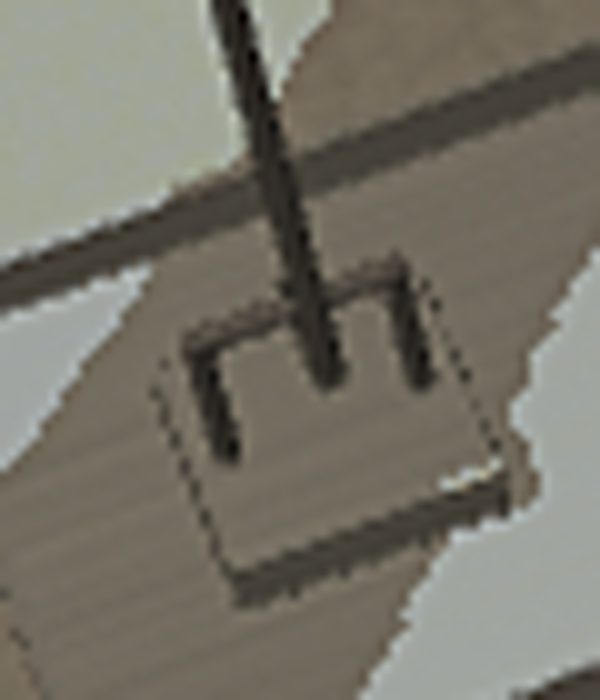

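Load is off. Lower so the lip passes below the bar, then move +x to unhook.

Call:
{"api": "move_arm", "payload": {"deltas": [[0, 0, 0.004, 0, 0, 0, -1], [0, 0, 0.004, 0, 0, 0, -1], [0, 0, 0.003, 0, 0, 0, -1], [0, 0, 0.002, 0, 0, 0, -1], [0, 0, 0, 0, 0, 0, -1]]}}

```text
clock: 25.15
position: [0.4977, -0.3419, 0.1813]
ee_rot: [-0.027, 1.0, 0.0, 0.0]
ft_force: [0.5, -0.0, -2.1]
grip_width: 0.226
```

Run:
```python
from plan import *
pose()
from h import *
p,d=shot('scene','scene18')
crop('scene18',140,290,200,360,10,'f5');pose()
```

```text
t 25.15 p [ 0.4977 -0.3419  0.1813] up [-0. -0.  1.] yaw_y 3.08 F [ 0.49 -0.01 -2.09] grip 0.226
t 25.2 p [ 0.4977 -0.3421  0.1814] up [-0.001 -0.     1.   ] yaw_y 3.08 F [ 0.81 -0.41 -1.58] grip 0.228
```

View pics/f5.png

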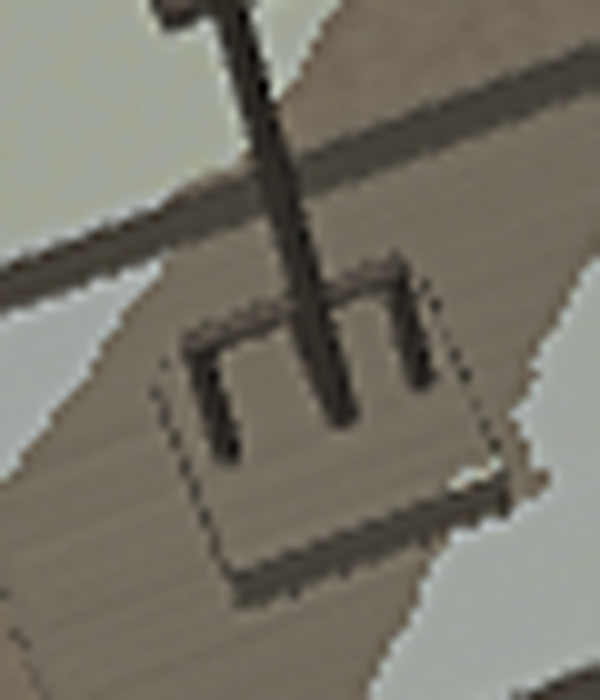

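Clear. Now slide +x about 34 mm (tool −x); the lip should pass under the bar without force.

Call:
{"api": "move_arm", "payload": {"deltas": [[-0.004, 0, 0, 0, 0, 0, -1], [-0.005, 0, 0, 0, 0, 0, -1], [-0.005, 0, 0, 0, 0, 0, -1], [0, 0, 0, 0, 0, 0, -1]]}}

```text
clock: 25.7
position: [0.5122, -0.3411, 0.1813]
ee_rot: [-0.027, 1.0, 0.0, 0.0]
ft_force: [-0.1, 0.0, -2.0]
grip_width: 0.227
```

Run:
```python
from plan import *
pose()
from h import *
p,d=shot('scene','scene19')
crop('scene19',140,290,200,360,10,'f6');pose()
```

```text
t 25.7 p [ 0.5122 -0.3411  0.1813] up [-0. -0.  1.] yaw_y 3.11 F [-0.07  0.05 -1.97] grip 0.227
t 25.75 p [ 0.5118 -0.3413  0.1813] up [-0. -0.  1.] yaw_y 3.09 F [-0.23 -0.09 -1.29] grip 0.227
```

View pics/f6.png

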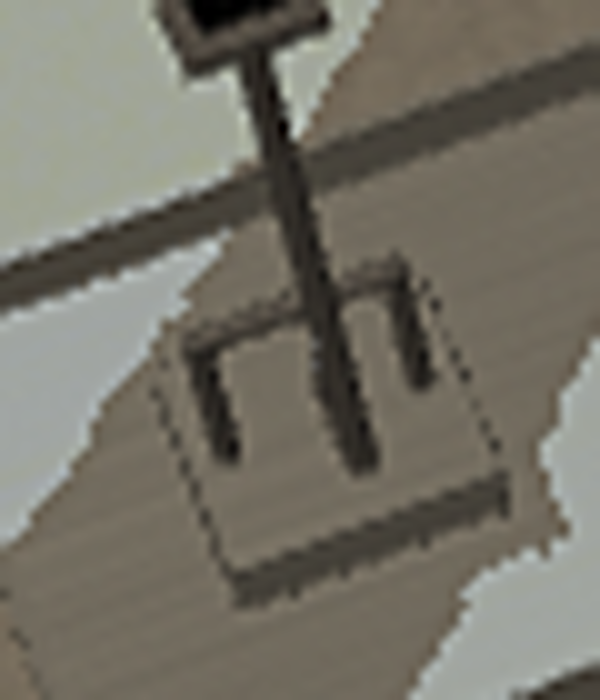

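Call:
{"api": "move_arm", "payload": {"deltas": [[-0.006, 0, 0, 0, 0, 0, -1], [-0.006, 0, 0, 0, 0, 0, -1], [-0.006, 0, 0, 0, 0, 0, -1], [0, 0, 0, 0, 0, 0, -1]]}}

```text
clock: 26.25
position: [0.5302, -0.3401, 0.1812]
ee_rot: [-0.027, 1.0, 0.0, 0.0]
ft_force: [-0.3, -0.2, -2.0]
grip_width: 0.227
```

Run:
```python
from plan import *
pose()
from h import *
p,d=shot('scene','scene20')
crop('scene20',140,290,200,360,10,'f7');pose()
```

```text
t 26.25 p [ 0.5302 -0.3401  0.1812] up [-0. -0.  1.] yaw_y 3.12 F [-0.3  -0.16 -2.01] grip 0.227
t 26.3 p [ 0.5298 -0.3403  0.1813] up [-0. -0.  1.] yaw_y 3.09 F [-0.4   0.24 -2.22] grip 0.228
```

View pics/f7.png

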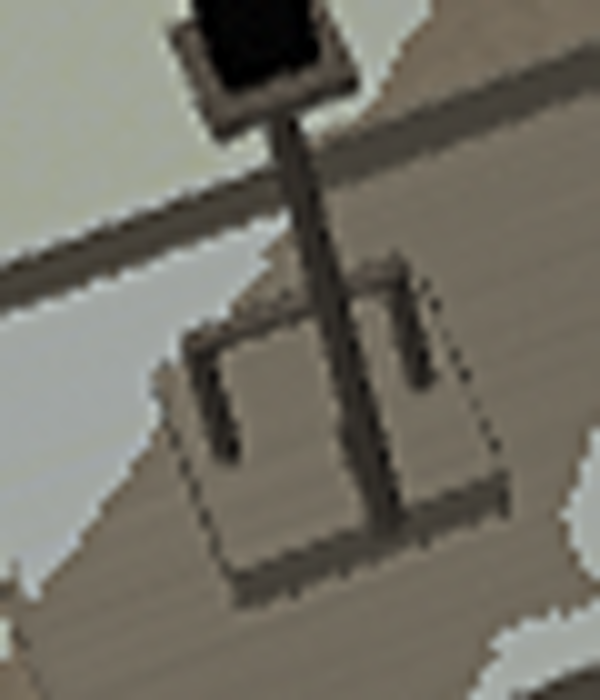

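Call:
{"api": "move_arm", "payload": {"deltas": [[0, 0, -0.006, 0, 0, 0, -1], [0, 0, -0.008, 0, 0, 0, -1], [0, 0, -0.015, 0, 0, 0, -1], [0, 0, -0.025, 0, 0, 0, -1], [0, 0, -0.035, 0, 0, 0, -1], [0, 0, -0.04, 0, 0, 0, -1], [0, 0, -0.04, 0, 0, 0, -1], [0, 0, -0.03, 0, 0, 0, -1], [0, 0, 0, 0, 0, 0, -1]]}}

```text
clock: 27.42
position: [0.5298, -0.3413, 0.3837]
ee_rot: [-0.027, 1.0, -0.001, 0.002]
ft_force: [-0.4, -0.2, -2.6]
grip_width: 0.227
```

Run:
```python
from plan import *
pose()
from h import *
p,d=shot('scene','scene21')
crop('scene21',100,160,290,390,3.3,'f8');
A=cur(); C=A.copy(); B=T([.435,.2617,.38],Rt(3.25)); step(A,B,20)
```

```text
t 27.43 p [ 0.5298 -0.3413  0.3837] up [-0.004  0.002  1.   ] yaw_y 3.05 F [-0.45 -0.23 -2.61] grip 0.227
N 20 row [0.0031 0.0303 0.0001] [-0.    0.01 -0.01]
```

View pics/f8.png

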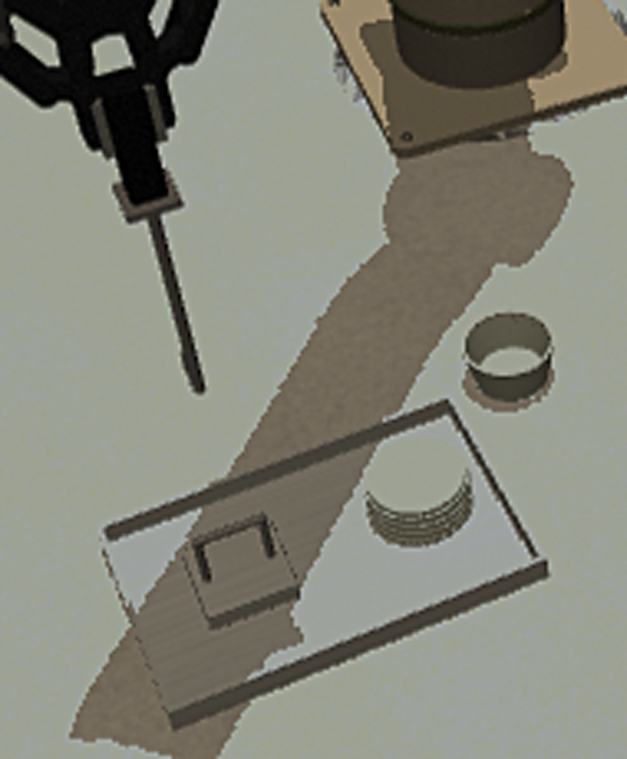

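The weight stands free in the tray at crop (245,570). Carry the hook back to the front of the rack.

Call:
{"api": "move_arm", "payload": {"deltas": [[0.001, 0.01, 0, 0, 0, 0, -1], [0.002, 0.02, 0, 0, 0, 0, -1], [0.0031, 0.03, 0, 0, 0, 0, -1], [0.0031, 0.03, 0, 0, 0, 0, -1], [0.0031, 0.03, 0, 0, 0, 0, -1], [0.0031, 0.03, 0, 0, 0, 0, -1], [0.0031, 0.03, 0, 0, 0, 0, -1], [0.0031, 0.03, 0, 0, 0, 0, -1], [0.0031, 0.03, 0, 0, 0, 0, -1], [0.0031, 0.03, 0, 0, 0, 0, -1]]}}

```text
clock: 28.72
position: [0.4864, -0.0706, 0.3796]
ee_rot: [-0.027, 1.0, 0.0, -0.0]
ft_force: [0.3, 0.5, -2.2]
grip_width: 0.228
```

Call:
{"api": "move_arm", "payload": {"deltas": [[0.0031, 0.03, 0, 0, 0, 0, -1], [0.0031, 0.03, 0, 0, 0, 0, -1], [0.0031, 0.03, 0, 0, 0, 0, -1], [0.0031, 0.03, 0, 0, 0, 0, -1], [0.0031, 0.03, 0, 0, 0, 0, -1], [0.0031, 0.03, 0, 0, 0, 0, -1], [0.0031, 0.03, 0, 0, 0, 0, -1], [0.0031, 0.03, 0, 0, 0, 0, -1], [0.0031, 0.03, 0, 0, 0, 0, -1], [0.0031, 0.03, 0, 0, 0, 0, -1]]}}

```text
clock: 29.98
position: [0.4391, 0.2268, 0.3797]
ee_rot: [-0.027, 1.0, -0.0, -0.0]
ft_force: [0.5, 0.3, -1.6]
grip_width: 0.227
```

Run:
```python
from plan import *
pose()
A=cur(); B=T([.4325,.2616,.38],Rt(3.25)); step(A,B,2)
C=T([.4325,.2616,.194],Rt(3.25)); step(B,C,6)
```

```text
t 29.98 p [0.4391 0.2268 0.3797] up [0.    0.001 1.   ] yaw_y 3.14 F [ 0.49  0.32 -1.57] grip 0.227
N 2 row [ 0.0023  0.0176 -0.0002] [-0.02 -0.01 -0.06]
N 6 row [0.    0.    0.031] [0. 0. 0.]
```

Call:
{"api": "move_arm", "payload": {"deltas": [[0.0023, 0.0165, 0, 0, 0, -0.1, -1], [0.0023, 0.0165, 0, 0, 0, 0, -1], [0, 0, 0.01, 0, 0, 0, -1], [0, 0, 0.03, 0, 0, 0, -1], [0, 0, 0.04, 0, 0, 0, -1], [0, 0, 0.04, 0, 0, 0, -1], [0, 0, 0.035, 0, 0, 0, -1], [0, 0, 0.02, 0, 0, 0, -1], [0, 0, 0.01, 0, 0, 0, -1], [0, 0, 0, 0, 0, 0, -1]]}}

```text
clock: 31.22
position: [0.434, 0.2577, 0.1953]
ee_rot: [-0.027, 1.0, -0.0, 0.0]
ft_force: [0.6, 0.5, -1.1]
grip_width: 0.229
```

Run:
```python
from plan import *
pose()
from h import *
shot('scene','scene22');pose()
crop('scene22',360,80,520,280,4,'g1')
A=cur(); step(A,T([.4313,.262,.1929],Rt(3.3)),1); step(A,T([.5227,.2667,.1929],Rt(3.25)),5)
```

```text
t 31.23 p [0.434  0.2577 0.1953] up [-0.  0.  1.] yaw_y 3.13 F [ 0.56  0.46 -1.13] grip 0.229
t 31.27 p [0.4343 0.2581 0.1961] up [-0.001 -0.001  1.   ] yaw_y 3.14 F [-0.41 -0.25 -1.35] grip 0.227
N 1 row [0.0028 0.0041 0.0032] [ 0.03  0.06 -0.16]
N 5 row [-0.0177  0.0007  0.0006] [ 0.01  0.01 -0.02]
```

View pics/g1.png

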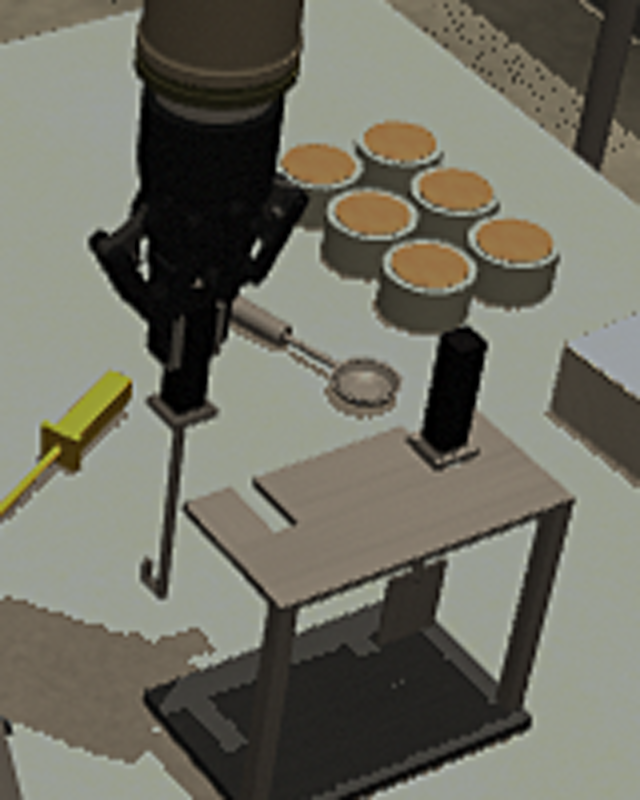

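Call:
{"api": "move_arm", "payload": {"deltas": [[0, 0.004, 0, 0, 0, -0.1, -1], [-0.01, 0, 0, 0, 0, 0, -1], [-0.01, 0, 0, 0, 0, 0, -1], [-0.01, 0, 0, 0, 0, 0, -1], [0, 0, 0, 0, 0, 0, -1]]}}

```text
clock: 31.9
position: [0.4645, 0.2638, 0.1953]
ee_rot: [-0.028, 1.0, -0.0, 0.0]
ft_force: [0.4, -0.0, -0.6]
grip_width: 0.228
```

Run:
```python
from plan import *
pose()
from h import *
shot('scene','scene23');pose()
crop('scene23',390,150,470,250,7,'g2')
A=cur(); step(A,T([.5227,.2667,.196],Rt(3.25)),1)
```

```text
t 31.9 p [0.4645 0.2638 0.1953] up [-0.  0.  1.] yaw_y 3.22 F [ 0.39 -0.01 -0.64] grip 0.228
t 31.95 p [0.464  0.2639 0.1954] up [-0.  0.  1.] yaw_y 3.23 F [ 0.12 -0.82 -1.1 ] grip 0.228
N 1 row [-0.0587 -0.0005 -0.0006] [-0.01  0.01 -0.02]
```

View pics/g2.png

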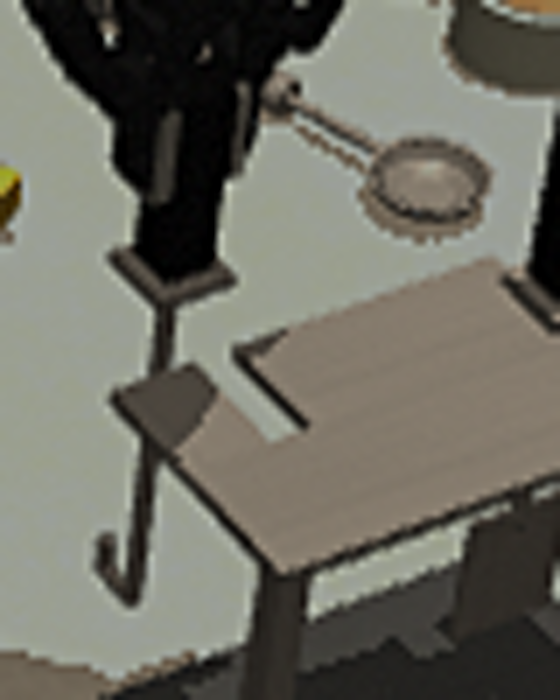

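Run:
```python
from h import *
f=lambda u,v,z: pl('scene',390+u/7-.43,150+v/7-.43,z).round(4)
for n,u,v in(('frontR',197,362),('frontL',240,352),('inR',270,442),('inL',308,428)): print(n,f(u,v,.18))
print('collar',f(110,258,.197),f(238,278,.197),f(162,303,.1944))
print('rod bottom',f(133,600,.0455), f(140,560,.0555))
d=np.load('pics/scene23.npy');P=cloud('scene',d)-COR['scene']
m=(d>0)&(P[...,0]>.43)&(P[...,0]<.5)&(P[...,1]>.23)&(P[...,1]<.29)&(P[...,2]<.16)&(P[...,2]>.07)
print(m.sum(),P[m].mean(0),P[m].std(0))
m=(d>0)&(P[...,0]>.43)&(P[...,0]<.5)&(P[...,1]>.23)&(P[...,1]<.31)&(P[...,2]<.203)&(P[...,2]>.19)
print('collar',m.sum(),P[m].min(0),P[m].max(0))
```

```text
frontR [0.4933 0.2581 0.18  ]
frontL [0.495  0.2735 0.18  ]
inR [0.5374 0.2586 0.18  ]
inL [0.5368 0.2732 0.18  ]
collar [0.4519 0.2479 0.197 ] [0.4789 0.2805 0.197 ] [0.4767 0.2532 0.1944]
rod bottom [0.4644 0.2645 0.0455] [0.4564 0.2711 0.0555]
52 [0.46649517 0.2619283  0.10449144] [0.00231015 0.0024191  0.02549075]
collar 86 [0.44824626 0.24578215 0.19050051] [0.48512102 0.28025839 0.20233741]
```

The rod (y ≈ 0.263, or 0.266 once at the seat) lines up with the slot's middle (y ≈ 0.266). Sliding in.

Call:
{"api": "move_arm", "payload": {"deltas": [[-0.01, 0, 0, 0, 0, 0, -1], [-0.012, 0, 0, 0, 0, 0, -1], [-0.012, 0, 0, 0, 0, 0, -1], [-0.01, 0, 0, 0, 0, 0, -1], [0, 0, 0, 0, 0, 0, -1]]}}

```text
clock: 32.58
position: [0.5083, 0.2664, 0.1953]
ee_rot: [-0.028, 1.0, -0.0, 0.0]
ft_force: [0.4, 0.2, -1.5]
grip_width: 0.226
```

Run:
```python
from plan import *
pose()
from h import *
shot('scene','scene24');pose()
crop('scene24',390,150,470,250,7,'g3')
A=cur(); step(A,T([.5227,.2667,.196],Rt(3.25)),1)
```

```text
t 32.58 p [0.5083 0.2664 0.1953] up [-0.  0.  1.] yaw_y 3.23 F [ 0.38  0.24 -1.53] grip 0.226
t 32.62 p [0.5078 0.2665 0.1954] up [-0.  0.  1.] yaw_y 3.25 F [ 0.16 -0.04 -1.89] grip 0.233
N 1 row [-0.0149 -0.0006 -0.0006] [-0.01  0.01 -0.  ]
```

View pics/g3.png

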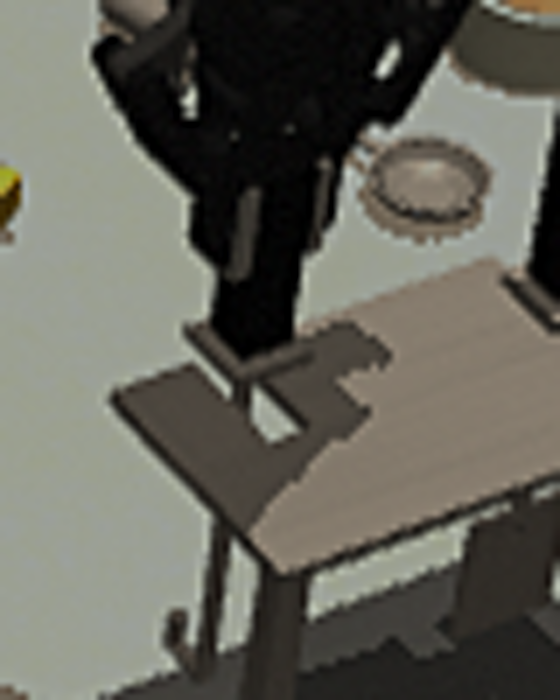

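Call:
{"api": "move_arm", "payload": {"deltas": [[-0.008, -0.0005, 0, 0, 0, 0, -1], [-0.007, 0, 0, 0, 0, 0, -1], [0, 0, 0.005, 0, 0, 0, -1], [0, 0, 0.004, 0, 0, 0, -1], [0, 0, 0.002, 0, 0, 0, -1], [0, 0, 0.002, 0, 0, 0, -1], [0, 0, 0, 0, 0, 0, -1]]}}

```text
clock: 33.5
position: [0.5226, 0.267, 0.1826]
ee_rot: [-0.029, 1.0, 0.0, 0.0]
ft_force: [-0.7, 0.0, -1.1]
grip_width: 0.225
```

Run:
```python
from plan import *
pose()
from h import *
shot('scene','scene25');pose()
crop('scene25',390,150,470,250,7,'g4')
```

```text
t 33.5 p [0.5226 0.267  0.1826] up [-0. -0.  1.] yaw_y 3.28 F [-0.65  0.04 -1.08] grip 0.225
t 33.55 p [0.5226 0.267  0.1827] up [-0.001 -0.     1.   ] yaw_y 3.28 F [ 0.21 -0.46 -1.92] grip 0.231
```

View pics/g4.png

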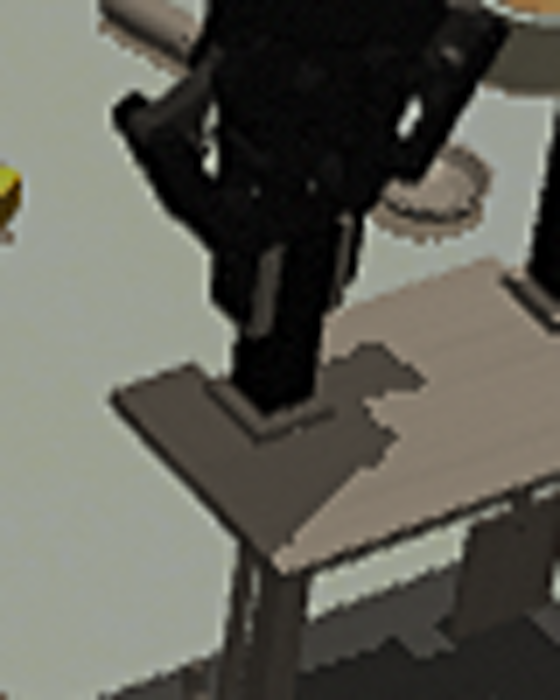

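Call:
{"api": "move_arm", "payload": {"deltas": [[0, 0, 0.001, 0, 0, 0, -1], [0, 0, 0.0005, 0, 0, 0, -1], [0, 0, 0, 0, 0, 0, -1]]}}

```text
clock: 33.92
position: [0.5227, 0.267, 0.1811]
ee_rot: [-0.029, 1.0, 0.0, 0.0]
ft_force: [0.1, 0.0, -2.2]
grip_width: 0.231
```

Call:
{"api": "move_arm", "payload": {"deltas": [[0, 0, 0, 0, 0, 0, -0.45], [0, 0, 0, 0, 0, 0, -0.3], [0, 0, 0, 0, 0, 0, 0.2], [0, 0, 0, 0, 0, 0, 1], [0, 0, 0, 0, 0, 0, 1], [0, 0, 0, 0, 0, 0, 1], [0, 0, 0, 0, 0, 0, 1], [0, 0, 0, 0, 0, 0, 1]]}}

```text
clock: 34.92
position: [0.5227, 0.267, 0.1812]
ee_rot: [-0.029, 1.0, 0.0, 0.0]
ft_force: [-0.2, 0.1, 0.4]
grip_width: 1.003
```

Run:
```python
from plan import *
pose()
from h import *
shot('scene','scene26');pose()
crop('scene26',390,100,480,250,5,'g5')
```

```text
t 34.92 p [0.5227 0.267  0.1812] up [-0.001 -0.     1.   ] yaw_y 3.28 F [-0.16  0.05  0.42] grip 1.003
t 34.98 p [0.5227 0.267  0.1811] up [-0.001 -0.     1.   ] yaw_y 3.28 F [-0.07  0.25  0.12] grip 0.997
```

View pics/g5.png

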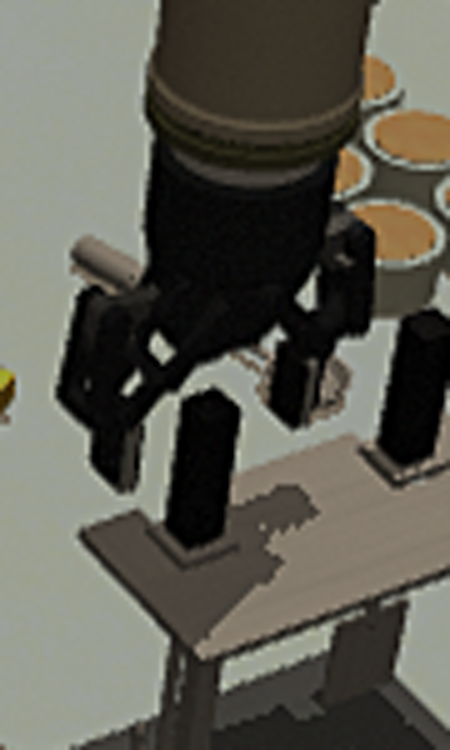

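The hook hangs in its slot. Retreat straight up, then pull back for a clear final view.

Call:
{"api": "move_arm", "payload": {"deltas": [[0, 0, -0.01, 0, 0, 0, 1], [0, 0, -0.02, 0, 0, 0, 1], [0, 0, -0.03, 0, 0, 0, 1], [0, 0, -0.04, 0, 0, 0, 1], [0, 0, -0.04, 0, 0, 0, 1], [0, 0, -0.03, 0, 0, 0, 1], [0.03, 0, 0, 0, 0, 0, 1], [0.04, 0.02, 0, 0, 0, 0, 1], [0.03, 0.02, 0, 0, 0, 0, 1], [0, 0, 0, 0, 0, 0, 1]]}}

```text
clock: 36.22
position: [0.4183, 0.3031, 0.3522]
ee_rot: [-0.031, 1.0, 0.001, 0.0]
ft_force: [1.3, -0.1, 0.0]
grip_width: 1.006
```

Run:
```python
from plan import *
pose()
from h import *
p,d=shot('scene','scene27');shot('top','top27')
P=cloud('scene',d); 
d0=np.load('pics/scene0.npy');P0=cloud('scene',d0)
for n,PP,dd in(('start',P0,d0),('now',P,d)):
    x,y,z=PP[...,0],PP[...,1],PP[...,2]
    for l,a in(('hook',(.15,.32)),('paddle',(.33,.5))):
        m=(dd>0)&(x>.48)&(x<.56)&(y>a[0])&(y<a[1])&(z>.2)&(z<.275); 
        mt=m&(z>.25); mb=m&(z<.22)
        print(n,l,m.sum(),P[m].mean(0).round(4) if n=='now' else P0[m].mean(0).round(4), (PP[mt].mean(0)-PP[mb].mean(0)).round(4))
    m=(dd>0)&(y>-.3)&(y<-.15)&(x>.4)&(x<.56)&(z>.028)&(z<.038); print(n,'lids',PP[m].mean(0).round(4))
    m=(dd>0)&(y>-.42)&(y<-.28)&(x>.43)&(x<.56)&(z>.015)&(z<.026);
    if n=='now': print('plate',cv2.minAreaRect(PP[m][:,:2].astype(np.float32)),np.percentile(PP[m][:,2],[5,50,95]))
crop('scene27',120,140,520,400,2,'g6')
```

```text
t 36.23 p [0.4183 0.3031 0.3522] up [-0.001 -0.002  1.   ] yaw_y 3.54 F [ 1.28 -0.09  0.01] grip 1.006
start hook 299 [0.5307 0.2605 0.2344] [-0.0024  0.0019  0.0478]
start paddle 296 [0.5226 0.38   0.2336] [-0.0028  0.002   0.047 ]
start lids [ 0.4801 -0.2179  0.0344]
now hook 299 [0.5307 0.261  0.2346] [-0.0027  0.0016  0.0471]
now paddle 292 [0.5226 0.3801 0.2338] [-0.0024  0.0019  0.0465]
now lids [ 0.4808 -0.2182  0.0345]
plate ((0.49945691227912903, -0.3721846342086792), (0.07809548825025558, 0.12877319753170013), 20.746835708618164) [0.01607685 0.01966495 0.0235165 ]
```

View pics/g6.png

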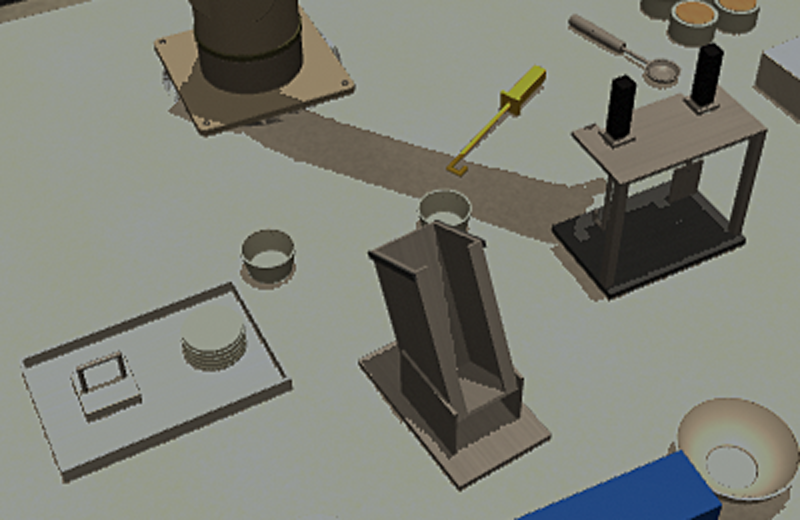

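Hook, paddle, lids and cups match the start picture, and the weight stands flat in the free end of the tray. Handing in.

Run:
```python
from h import *
c=pl('scene',120+108/2,140+388/2,.02)
a=np.radians(2.9);q=c[:2]-[.4905,-.2905];print('weight in tray',(q@[np.cos(a),np.sin(a)]).round(4),(q@[-np.sin(a),np.cos(a)]).round(4))
print(manip.hand_in())
```

```text
weight in tray 0.0023 -0.0524
the job is handed in; nothing more can be done
None
```

I took the hook from the right-hand slot and drew the weight out of the chute by its loop. The weight is standing in the free end of the tray, and the hook is back in its slot. I handed the job in at about 36 s of the 72 s allowed; it reports no verdict.

**Last checks:**
- **Weight:** it sits at tray x ≈ +2 mm, y ≈ −52 mm, and its top face reads about 20 mm high, so it is flat on the floor. The automatic rectangle fit of the plate gave no usable result, because it picked up points outside the plate. I took the position from the picture instead.
- **Hook:** it is upright and within about 1 mm of where it started.
- **Paddle and lids:** both are within about 1 mm of their starts.
- **Cups:** both are at the same pixels as at the start.
- **Gripper:** it is open and clear of everything.

**What disagreed:**
- **Cameras:** the two cameras differed by about 5–6 mm sideways. I corrected both against the screws in the robot's base plate.
- **Fingertips:** the open fingertips appeared about 52 mm above the reported TCP, where 13 mm was expected. I set the grasp depth from the camera and then measured the hook relative to the reported TCP.

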